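# Set the rip fence of the stone saw and lay the tile against it

## Robot

A 7-joint arm with a two-finger parallel gripper is mounted at the origin on a cart in front of the work surface, level with it; the furniture and walls round the work are solid. World frame = base frame: x ahead of the robot, y to its left, z up, the work surface at z = 0. Lengths are in m, angles in rad, forces in N, time in s.
With the tool pointing down it reaches from about 0.425 to 0.875 m from the base axis. Payload 8.4 kg.
Tool frame: the origin (TCP) lies at the very end of the fingers, on their centre line; the grasp point (between the pads) lies 19 mm behind it; z points along the fingers, y is the line along which they close (so a half turn about z gives the same grasp; the last joint's range is limited). The gripper opens to 85 mm and grips with 20 to 120 N. Pads are 22 mm wide; open, the fingers measure 114 mm over their backs; the gripper's body (76 mm by 85 mm) begins 54 mm behind the grasp point. The pads swing forward as they close: fully open they stand 13 mm farther back than shut.
Start: joints at [-0.773, 0.333, 0.04, 1.465, -0.013, 1.343, -0.059], TCP at [0.508, 0.406, 0.231] pointing down, gripper open.
Joint ranges: [-2.58, 2.58], [-0.38, 2.09], [-1.3, 1.39], [0.25, 2.4], [-1.5, 4.64], [0.08, 2.09], [-2.65, 2.65]. Speed limits (rad/s): [2.22, 2.22, 2.79, 2.79, 3.14, 3.14, 3.14].

## Interface

Orientations are given as a unit quaternion [x, y, z, w].
In Python, from workcell import sensors, read_camera, camera_params, arm gives the robot as it stands. The module is installed in compiled form; this text tells all that it offers.
- The arm moves only by the shell command python3 -m pendant 'ROWS'. ROWS is JSON, a list of rows, each an object of numbers: "dx", "dy", "dz": the shift along the tool's x, y, z in m; "yaw": the turn about the tool's z in rad; "jaw": the opening, from 0 (shut) to 1 (fully open). A call has exactly 8 rows; each row shifts and turns the commanded pose from where the row before left it, along the tool's axes as they then stand; what a row does not reach is not made up. A row lasts 1/12 s, in which the tool goes at most 41.7 mm and 7.16 degrees, less where a joint would pass 70% of its speed; a pose out of reach is approached as far as the arm can. A call with a gripper value outside its range is refused whole. The fingers move at their own pace and stop on an object; the grip force is fixed at half the most. Time passes only in rows, so rows that do not move let the fingers close, or fill a call up. It gives the time, the measured TCP pose, the force, the opening and the grip force at its end, in the units of the state.
- sensors.read_state(): the state, without advancing time (a new reading comes with each control period).
- read_camera(name): name is "scene" or "side" or "wrist"; returns (picture, depth): 400x640x3 uint8, red, green, blue; 400x640 float32, m along the optical axis (not along the pixel's ray), 0 where there is no reading.
- camera_params(name): a dict with "vfov" (degrees; the focal length in pixels is half the picture's height over the tangent of half this angle, whatever the lens; pixels are square), "cx", "cy" (the principal point, pixels), "dist_coeffs" ([k1, k2, p1, p2, k3] as OpenCV has them; the pictures are not rectified), "view" (4x4, takes a point from world to camera coordinates). Camera axes: x right, y down, z forward; pixel columns grow to the right and rows downward; lengths in m; the calibration is good to about 2 mm. A picture is of the moment at which its call begins: read the wrist's pose just before it. camera_params takes no time and is no camera call; for the wrist camera it gives the pose at the moment of the call.
- arm.sign_off(): hands the job in; it is judged then, once.
The state is a dict: "clock": time; "q": joint angles; "qd": joint speeds; "effort": joint torques, N m; "ee_pos": TCP position; "orientation": TCP orientation; "force": force on the tool from outside, world axes, zero at the start; "ft_torque": the same for the moment, N m; "grip_width": opening from 0.0 (shut) to 1.0 (fully open); "finger_force": force on a finger pad.
Only numpy, scipy, OpenCV 4.12 (cv2) and the standard library are available. Lean on these libraries where they do the work, as an engineer would, in place of code of your own. Each camera call takes 0.05 s, during which the arm holds its last target. There are 200 camera calls.

## Task

Turn the star wheel of the bench saw until the fence's index stands exactly on the scale's 50 mm line, the longest line between it and the blade. Then slide the loose stone tile sideways over the saw table until its edge lies flush along the fence, gently and without pushing it into the blade, and leave it there ready for the cut. Keep the gripper off the blade and do not disturb the tape measure or the oil bottle.

Things in the scene. Friction and masses are not known exactly. Their poses are not given: they have to be found in the camera images.
- saw: Low bench saw for stone tile, fixed on the bench; origin below its table at bench height; x = feed direction, away from the operator; y = left; z up. The flat table top is 90 mm above the origin, x -170..+150, y -170..+170 mm. The blade's plane is y = 0. Along the table's front edge runs a rail with the scale (x -194..-170), before it the bare screw (along y at x -212, z 82 mm).
- blade: Upright diamond blade, 110 mm across, 2.2 mm thick, fixed in the saw's plane y = 0; origin at its centre. It stands 28 mm out of the table from x = +14 to +110 mm of the saw; a grey guard 24 mm wide hangs over its rear at x +42..+142 mm, up to 63 mm above the table. Do not touch the blade.
- wheel_hub (a point): Centre of the star wheel on the right end of the screw, 82 mm above the bench, in the plane of its arms; axis = the saw's y; axes fixed, as the saw. Its top going to the saw's +x (clockwise seen from the right end) moves the fence towards the blade, 12 mm a turn; the other way moves it back. Stiff: 0.2 N m, 4 to 6 N at an arm; it stays where it is left, and pushing the fence does not turn it.
- index (a point): Tip of the brass index finger on the fence head, 2.5 mm above the scale, in line with the fence's working face; axes as the saw. It starts 60 to 70 mm right of the blade plane and travels with the fence along the saw's y.
- line_50 (a point): The 50 mm line of the scale on the saw's front rail: 50 mm right of the blade plane (y = -50 mm of the saw); axes as the saw. The scale is a white strip with lines every 5 mm, longer ones every 10 mm and the longest, almost across the strip, at 50 and 100 mm.
- fence_face (a point): Point on the fence's working (left) face, 75 mm in front of the saw's origin, 10 mm above the table; y is normal to the face, towards the blade; axes as the saw.
- stone: Loose sawn marble tile, 80 (x) by 90 (y) by 20 mm, 0.3 to 0.5 kg, flat on the saw table in front of the blade, its centre 20 to 60 mm left of the blade's plane, turned up to 15 degrees; origin at the centre of its underside. The side face at its own y = -45 mm is to lie along the fence. A pencilled cutting line runs along its top 50 mm from that edge.
- tape_measure: Tape measure, 39 x 76 x 58 mm, standing on the bench left of the saw; leave alone.
- oil_bottle: Oil bottle with red cap, 43 mm across, 137 mm tall, on the bench left of the saw; leave alone.
- fence: Rip fence: an aluminium bar along the saw's x, 28 mm thick, 36 mm high above the table, from x = -187 to +108 mm, with a grey head over the rail (top 112 mm above the bench) whose nut rides on the screw. It slides along the saw's y only. Origin on the plane of the working face, at bench height, 180 mm in front of the saw's origin; axes as the saw.
- wheel_top (a point): Top of the star wheel's circle, 66 mm above wheel_hub, open from above. The wheel: hub 38 mm across, four straight steel arms 90 degrees apart, 10 mm rods, each with a black ball 17 mm across centred 57 mm from the axis. Where the arms stand is not reported and varies: feel or look for them. Fingertips grip the arms: a push binds unless it follows the arm's arc. Axes fixed, as the saw.
Things that resemble listed ones, but are neither listed nor needed, are in the scene too. Of the things shaped like the stone, the marble one is meant.

How it is judged:
On the way, in this order (a step that is already met when the one before it is completed fails the run):
1. the index stands on the 50 mm line (y of index in the frame of line_50 between -0.0015 and 0.0015 m), for 0.3 s.
2. the tile lies flush along the fence (y of stone in the frame of fence_face below 0.047 m and angle between the y axis of stone and the y axis of saw, either way round below 0.035 rad), for 0.2 s.
At the end, for the whole second after the job is handed in: The index is within 1.5 mm of the 50 mm line; the tile lies flat on the table in front of the blade (its centre 30 to 135 mm in front of the saw's origin) with its edge within 2 mm of the fence and parallel to it within 2 degrees, at rest; nothing is touched (all of step 1 and all of step 2 and y of stone in the frame of fence_face above 0.04 m and x of stone in the frame of saw between -0.135 and -0.03 m and z of stone in the frame of saw below 0.093 m and angle between stone's own z axis and vertical below 0.05 rad and linear speed of stone below 0.005 m/s).
It fails at once if the gripper or arm touches the blade (contact force between any of the arm, the fingers and blade above 1 N).
It fails at once if the tile is pushed against the blade (contact force between stone and blade above 3 N).
It fails at once if the tile is rammed against the fence (over 40 N) (contact force between stone and fence above 40 N).
It fails at once if the tape measure or oil bottle is moved more than 30 mm (distance of any of tape_measure, oil_bottle from where it was at the start of the episode above 0.03 m).
It also fails if it takes over 72 s, if anything falls off the work surface, if the arm or the gripper's body presses on something with over 40 N, if the wrist force passes 120 N, or if a joint passes its speed limit or range.

## Working session

There is one attempt and no reset: what is moved stays moved. The work goes in short steps, Python scripts to look and compute and a shell command to move; the robot and the scene stay as the last step left them, time stands still between calls to the robot, and variables do not carry over. Pictures are saved under pics/ and viewed, at most 10 in all, crops included, and the job is handed in when it is done.

```bash
mkdir -p pics
cat > h.py <<'E'
import numpy as np, cv2
from workcell import sensors, read_camera, camera_params
def cam(n):
    p=camera_params(n); im,d=read_camera(n); return im,d,p
def K(p):
    f=200/np.tan(np.radians(p['vfov'])/2); return np.array([[f,0,p['cx']],[0,f,p['cy']],[0,0,1.]])
def rays(p,uv):
    n=cv2.undistortPoints(np.array(uv,float).reshape(-1,1,2),K(p),np.array(p['dist_coeffs'],float)).reshape(-1,2)
    V=np.array(p['view']); R=V[:3,:3]; c=-R.T@V[:3,3]
    return c,np.c_[n,np.ones(len(n))]@R
def onz(p,uv,z):
    c,r=rays(p,uv); return c+r*((z-c[2])/r[:,2])[:,None]
def pts(p,uv,d):
    c,r=rays(p,uv); return c+r*np.array(d,float).reshape(-1,1)
def proj(p,X):
    V=np.array(p['view']); return cv2.projectPoints(np.array(X,float).reshape(-1,3),cv2.Rodrigues(V[:3,:3])[0],V[:3,3],K(p),np.array(p['dist_coeffs'],float))[0].reshape(-1,2)
def save(n,im): cv2.imwrite('pics/'+n,cv2.cvtColor(im,cv2.COLOR_RGB2BGR))
E
python3 - <<'E'
from h import *
for n in ('scene','side','wrist'):
    im,d,p=cam(n); save(n+'0.png',im); np.savez(n+'0.npz',im=im,d=d,**{k:np.array(v) for k,v in p.items()})
    V=np.array(p['view']);print(n,-V[:3,:3].T@V[:3,3],V[2,:3],p['vfov'])
print(sensors.read_state())
E
```

```text
scene [ 0.06128103 -0.62894848  0.81815056] [ 0.4773673   0.59405382 -0.64747241] 54.697403969290285
side [-0.02031018 -0.98653319  0.71371028] [ 0.44021893  0.76749601 -0.46600125] 46.06637899141098
wrist [0.46182553 0.46220591 0.3718358 ] [ 0.17882097 -0.22545745 -0.95770142] 67.02934341269349
{'clock': 0.15, 'q': array([-0.77324353,  0.33373744,  0.03986113,  1.46603369, -0.01334661,
        1.34328706, -0.05853053]), 'qd': array([-8.05908025e-05, -3.56503270e-03,  7.94441775e-04, -2.70293498e-05,
       -3.27849394e-04,  1.84242177e-03,  9.06928298e-04]), 'effort': array([ 2.12779654e-03, -6.59040642e+01,  1.36716653e+00, -4.05869365e+01,
        1.70665520e-02,  9.74734401e-03, -4.27846226e-05]), 'ee_pos': array([0.5076056 , 0.40546499, 0.2306495 ]), 'orientation': array([ 4.33512201e-01,  9.01147497e-01, -5.65433242e-04, -2.02356976e-04]), 'force': array([ 0.34404442, -0.74569004, -0.02673623]), 'ft_torque': array([ 0.03622379, -0.00542526, -0.04410628]), 'finger_force': 0.0, 'grip_width': 0.9996529365037169}
```

View pics/scene0.png

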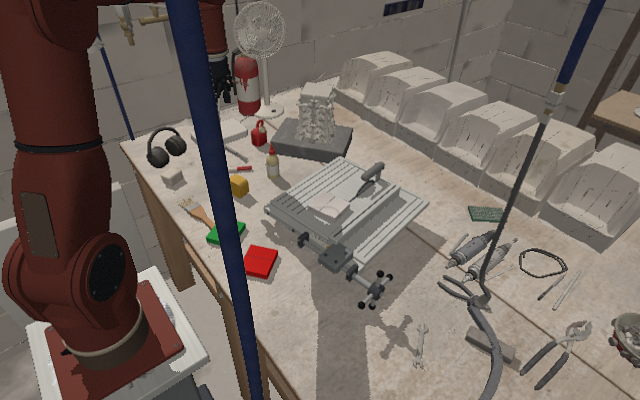

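View pics/side0.png

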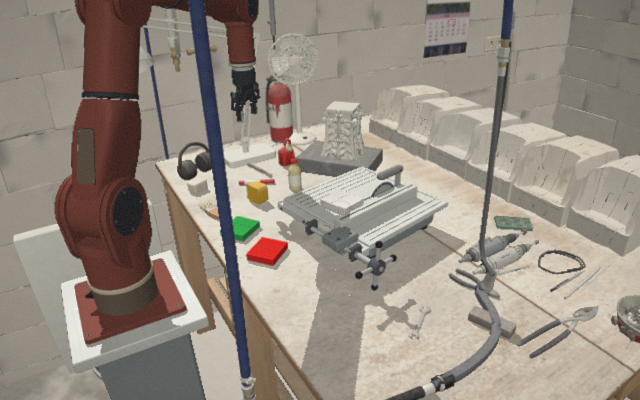

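The scene view shows the saw around (345,210), the marble tile at (327,205) and the star wheel at (375,288). The side view shows the wheel at (376,265).

Run:
```python
from h import *
L={}
for n in ('scene','side'):
    z=np.load(n+'0.npz'); p={k:z[k] for k in ('vfov','cx','cy','dist_coeffs','view')}; im,d=z['im'],z['d']
    vv,uu=np.mgrid[0:400,0:640]; P=pts(p,np.c_[uu.ravel(),vv.ravel()],d.ravel()).reshape(400,640,3)
    m=(abs(P[...,2]-.09)<.006)&(d>0)&(P[...,0]>.3)&(P[...,0]<1.1)&(abs(P[...,1])<.5)
    m=cv2.morphologyEx(m.astype(np.uint8),cv2.MORPH_OPEN,np.ones((3,3)))
    k,l,s,c=cv2.connectedComponentsWithStats(m); i=1+np.argsort(-s[1:,4])[:4]
    for j in i:
        q=P[l==j]; r=cv2.minAreaRect(q[:,:2].astype(np.float32)); print(n,s[j],np.median(q[:,2]).round(4),r)
    allq=P[m>0]; r=cv2.minAreaRect(P[np.isin(l,i)][:,:2].astype(np.float32)); print('all',r,cv2.boxPoints(r))
    # tile: z~0.11
    m=(abs(P[...,2]-.11)<.005)&(d>0)&(P[...,0]>.4)&(P[...,0]<1.1)&(abs(P[...,1])<.4)
    k,l,s,c=cv2.connectedComponentsWithStats(cv2.morphologyEx(m.astype(np.uint8),cv2.MORPH_OPEN,np.ones((3,3))))
    for j in 1+np.argsort(-s[1:,4])[:4]:
        q=P[l==j]; print('tile?',s[j],np.median(q[:,2]).round(4),cv2.minAreaRect(q[:,:2].astype(np.float32)))
    c=(slice(150,320),slice(250,440)) if n=='scene' else (slice(160,295),slice(270,450))
    L[n]=cv2.resize(im[c],None,fx=4,fy=4,interpolation=cv2.INTER_CUBIC)[:590]
    save(n+'c.png',L[n])
```

```text
scene [ 271  157  120   83 3947] 0.0875 ((0.6565026640892029, 0.02973829209804535), (0.3224078416824341, 0.2169775515794754), 10.838252067565918)
scene [ 343  188   85   76 2491] 0.0876 ((0.6899669170379639, -0.1532745063304901), (0.32036590576171875, 0.09447105973958969), 11.766374588012695)
scene [346 271  32  38 269] 0.088 ((0.4900531470775604, -0.2763840854167938), (0.09868563711643219, 0.05138976126909256), 65.97484588623047)
scene [297 130  11   5  37] 0.0901 ((0.7778295278549194, 0.35672158002853394), (0.014452887699007988, 0.04385453462600708), 25.317750930786133)
all ((0.6188104152679443, 0.03208070993423462), (0.41980957984924316, 0.6524668335914612), 6.91148042678833) [[ 0.37117344  0.33068442]
 [ 0.4496885  -0.3170411 ]
 [ 0.8664474  -0.266523  ]
 [ 0.78793234  0.38120252]]
tile? [309 192  37  27 564] 0.1075 ((0.5948625802993774, -0.022216174751520157), (0.08221933245658875, 0.09020636975765228), 16.238033294677734)
tile? [319 242  34  27 526] 0.1094 ((0.49307364225387573, -0.17504800856113434), (0.07556271553039551, 0.0583370104432106), 14.362077713012695)
tile? [316 128
[... 938 characters left out ...]
411866188049316) [[ 0.37501281  0.09019324]
 [ 0.45140475 -0.32554844]
 [ 0.87157553 -0.24834272]
 [ 0.7951836   0.16739896]]
tile? [321 190  42  19 481] 0.1091 ((0.5947425961494446, -0.02165324240922928), (0.08436208963394165, 0.09565228968858719), 17.012224197387695)
tile? [322 225  36  20 422] 0.111 ((0.49270519614219666, -0.17306050658226013), (0.07726296037435532, 0.06355687230825424), 12.135245323181152)
tile? [383 201  12   7  37] 0.1101 ((0.6817886233329773, -0.12169678509235382), (0.045612189918756485, 0.004417560063302517), 9.344072341918945)
tile? [341 144  10   3  30] 0.1086 ((0.8239783644676208, 0.3066613972187042), (0.013581499457359314, 0.03166632354259491), 56.01105499267578)
```

View pics/scenec.png

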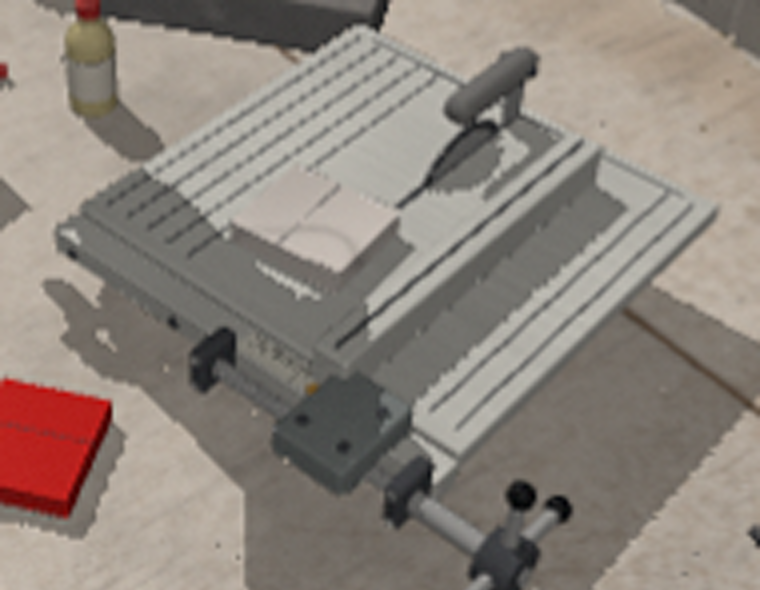

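View pics/sidec.png

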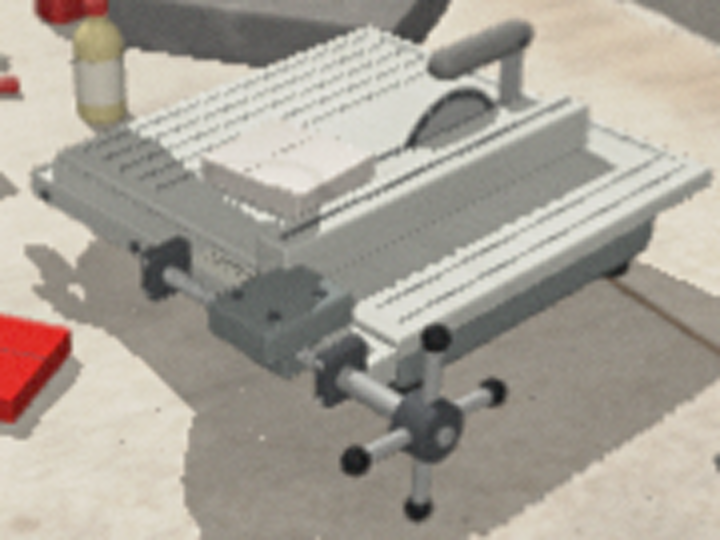

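The crops show the saw's rear table corners at scene (340.5,157) and (429,203). The wheel has one arm near vertical: side view balls at (379,244), (394,257), (359,275) and (374,287), hub (377,267).

```bash
cat > saw.py <<'E'
from h import *
def ld(n):
    z=np.load(n+'0.npz'); return {k:z[k] for k in ('vfov','cx','cy','dist_coeffs','view')},z['im'],z['d']
E
python3 - <<'E'
from saw import *
C={'scene':[(340.5,157),(429.3,202.5)],'side':[(363,167),(448,203.3)]}
ps={}
for n in C:
    p,im,d=ld(n); ps[n]=p; q=onz(p,C[n],.09); v=q[0]-q[1]; print(n,q[:,:2].round(4),np.linalg.norm(v),np.degrees(np.arctan2(-v[0],v[1])))
    vv,uu=np.mgrid[0:400,0:640]; P=pts(p,np.c_[uu.ravel(),vv.ravel()],d.ravel()).reshape(400,640,3)
    m=(abs(P[...,2]-.126)<.004)&(P[...,0]>.45)&(P[...,0]<.85)&(P[...,1]<-.02)&(P[...,1]>-.2)
    q=P[m]; r=cv2.minAreaRect(q[:,:2].astype(np.float32)); print('fence',m.sum(),r)
ma=[]
# balls: triangulate with black masks
p,im,d=ld('side'); B=[(379.2,244.5),(393.7,257.5),(358.7,275),(374.2,287.5),(377,267.5)]
cs,rs=rays(p,B)
for (u,v),r in zip(B,rs):
    dd=d[int(round(v))-1:int(round(v))+2,int(round(u))-1:int(round(u))+2]; print((u,v),dd.min().round(4),(cs+r*(np.median(dd)+.006)).round(4))
p,im,d=ld('scene'); g=im.max(2); sub=(g[255:315,335:400]<45).astype(np.uint8)
k,l,s,c=cv2.connectedComponentsWithStats(sub)
for j in range(1,k):
    if s[j,4]>4:
        u,v=c[j]+[335,255]; print('sc',(u.round(1),v.round(1)),s[j,4],pts(p,[(u,v)],[d[int(round(v)),int(round(u))]+.006]).round(4))
E
```

```text
scene [[ 0.7902  0.1531]
 [ 0.8479 -0.1735]] 0.33157911224737685 10.030006559566376
fence 597 ((0.650481641292572, -0.1135597974061966), (0.293243944644928, 0.028156299144029617), 10.591226577758789)
side [[ 0.7898  0.151 ]
 [ 0.8455 -0.18  ]] 0.3356150859016184 9.552914691813884
fence 584 ((0.6525399684906006, -0.11381324380636215), (0.29654404520988464, 0.031924471259117126), 10.707785606384277)
(379.2, 244.5) 1.0257 [ 0.5178 -0.2979  0.1376]
(393.7, 257.5) 1.0841 [ 0.5695 -0.2886  0.0775]
(358.7, 275) 1.0136 [ 0.4565 -0.3087  0.0859]
(374.2, 287.5) 1.0722 [ 0.5073 -0.2997  0.0232]
(377, 267.5) 1.0368 [ 0.5073 -0.307   0.0849]
sc (np.float64(351.7), np.float64(274.0)) 43 [[ 0.498  -0.2305  0.0854]]
sc (np.float64(380.0), np.float64(273.6)) 35 [[ 0.5184 -0.2952  0.1371]]
sc (np.float64(389.8), np.float64(276.2)) 23 [[ 0.5705 -0.2863  0.0793]]
sc (np.float64(378.5), np.float64(293.6)) 38 [[ 0.5105 -0.3078  0.0845]]
sc (np.float64(361.1), np.float64(304.9)) 38 [[ 0.4567 -0.3074  0.0875]]
sc (np.float64(371.2), np.float64(306.7)) 23 [[ 0.5069 -0.2976  0.0241]]
```

```bash
R='{"dx":-0.0306,"dy":-0.0175,"dz":-0.0014}'
python3 -m pendant '[{"dx":-0.0306,"dy":-0.0175,"dz":-0.002,"jaw":0.5},{"dx":-0.0306,"dy":-0.0175,"dz":-0.002,"jaw":0.5},{"dx":-0.0306,"dy":-0.0175,"dz":-0.002,"jaw":0.5},{"dx":-0.0306,"dy":-0.0175,"dz":-0.002,"jaw":0.5},{"dx":-0.0306,"dy":-0.0175,"dz":-0.002,"jaw":0.5},{"dx":-0.0306,"dy":-0.0175,"dz":-0.002,"jaw":0.5},{"dx":-0.0306,"dy":-0.0175,"dz":-0.002,"jaw":0.5},{"dx":-0.0306,"dy":-0.0175,"dz":-0.002,"jaw":0.5}]'
python3 -m pendant '[{"dx":-0.0306,"dy":-0.0175,"jaw":0.5},{"dx":-0.0306,"dy":-0.0175,"jaw":0.5},{"dx":-0.0306,"dy":-0.0175,"jaw":0.5},{"dx":-0.0306,"dy":-0.0175,"jaw":0.5},{"dx":-0.0306,"dy":-0.0175,"jaw":0.5},{"dx":-0.0306,"dy":-0.0175,"jaw":0.5},{"yaw":-0.108,"jaw":0.5},{"yaw":-0.108,"jaw":0.5}]'
python3 -m pendant '[{"yaw":-0.108,"jaw":0.5},{"yaw":-0.108,"jaw":0.5},{"yaw":-0.108,"jaw":0.5},{"yaw":-0.108,"jaw":0.5},{"yaw":-0.108,"jaw":0.5},{"yaw":-0.108,"jaw":0.5},{"yaw":-0.108,"jaw":0.5},{"yaw":-0.108,"jaw":0.5}]'
python3 -m pendant '[{"jaw":0.5},{"jaw":0.5},{"jaw":0.5},{"jaw":0.5},{"jaw":0.5},{"jaw":0.5},{"jaw":0.5},{"jaw":0.5}]'
python3 - <<'E'
from h import *
im,d,p=cam('wrist'); save('w1.png',im); np.savez('w10.npz',im=im,d=d,**{k:np.array(v) for k,v in p.items()})
V=np.array(p['view']);print(-V[:3,:3].T@V[:3,3],V[2,:3])
E
```

```text
[0.46184981 0.46222547 0.37195447] [ 0.17896995 -0.22532009 -0.95770591]invalid input at $[0]: expected keys dx, dy, dz, yaw, jaw
invalid input at $[0]: expected keys dx, dy, dz, yaw, jaw
invalid input at $[0]: expected keys dx, dy, dz, yaw, jaw
invalid input at $[0]: expected keys dx, dy, dz, yaw, jaw
```

View pics/w1.png

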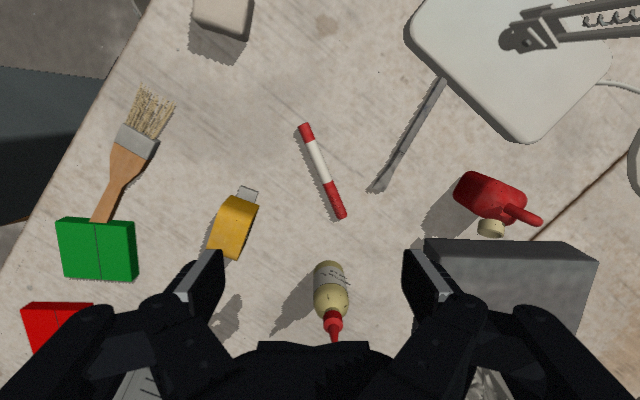

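The wrist picture was taken from the start pose, because the moves were refused: every row needs all five keys. It shows the oil bottle at (330,290), the tape measure at (235,225) and the fingers along the bottom.

```bash
python3 -m pendant '[{"dx":-0.0306,"dy":-0.0175,"dz":-0.002,"yaw":0,"jaw":0.5},{"dx":-0.0306,"dy":-0.0175,"dz":-0.002,"yaw":0,"jaw":0.5},{"dx":-0.0306,"dy":-0.0175,"dz":-0.002,"yaw":0,"jaw":0.5},{"dx":-0.0306,"dy":-0.0175,"dz":-0.002,"yaw":0,"jaw":0.5},{"dx":-0.0306,"dy":-0.0175,"dz":-0.002,"yaw":0,"jaw":0.5},{"dx":-0.0306,"dy":-0.0175,"dz":-0.002,"yaw":0,"jaw":0.5},{"dx":-0.0306,"dy":-0.0175,"dz":-0.002,"yaw":0,"jaw":0.5},{"dx":-0.0306,"dy":-0.0175,"dz":-0.002,"yaw":0,"jaw":0.5}]'
python3 -m pendant '[{"dx":-0.0306,"dy":-0.0175,"dz":0,"yaw":0,"jaw":0.5},{"dx":-0.0306,"dy":-0.0175,"dz":0,"yaw":0,"jaw":0.5},{"dx":-0.0306,"dy":-0.0175,"dz":0,"yaw":0,"jaw":0.5},{"dx":-0.0306,"dy":-0.0175,"dz":0,"yaw":0,"jaw":0.5},{"dx":-0.0306,"dy":-0.0175,"dz":0,"yaw":0,"jaw":0.5},{"dx":-0.0306,"dy":-0.0175,"dz":0,"yaw":0,"jaw":0.5},{"dx":0,"dy":0,"dz":0,"yaw":-0.108,"jaw":0.5},{"dx":0,"dy":0,"dz":0,"yaw":-0.108,"jaw":0.5}]'
python3 -m pendant '[{"dx":0,"dy":0,"dz":0,"yaw":-0.108,"jaw":0.5},{"dx":0,"dy":0,"dz":0,"yaw":-0.108,"jaw":0.5},{"dx":0,"dy":0,"dz":0,"yaw":-0.108,"jaw":0.5},{"dx":0,"dy":0,"dz":0,"yaw":-0.108,"jaw":0.5},{"dx":0,"dy":0,"dz":0,"yaw":-0.108,"jaw":0.5},{"dx":0,"dy":0,"dz":0,"yaw":-0.108,"jaw":0.5},{"dx":0,"dy":0,"dz":0,"yaw":-0.108,"jaw":0.5},{"dx":0,"dy":0,"dz":0,"yaw":-0.108,"jaw":0.5}]'
python3 -m pendant '[{"dx":0,"dy":0,"dz":0,"yaw":0,"jaw":0.5},{"dx":0,"dy":0,"dz":0,"yaw":0,"jaw":0.5},{"dx":0,"dy":0,"dz":0,"yaw":0,"jaw":0.5},{"dx":0,"dy":0,"dz":0,"yaw":0,"jaw":0.5},{"dx":0,"dy":0,"dz":0,"yaw":0,"jaw":0.5},{"dx":0,"dy":0,"dz":0,"yaw":0,"jaw":0.5},{"dx":0,"dy":0,"dz":0,"yaw":0,"jaw":0.5},{"dx":0,"dy":0,"dz":0,"yaw":0,"jaw":0.5}]'
python3 - <<'E'
from h import *
im,d,p=cam('wrist'); save('w2.png',im); np.savez('w20.npz',im=im,d=d,**{k:np.array(v) for k,v in p.items()})
V=np.array(p['view']);print(-V[:3,:3].T@V[:3,3],V[2,:3])
E
```

```text
clock: 0.87
ee_pos: [0.5511, 0.1252, 0.2474]
orientation: [0.434, 0.901, 0.0, -0.0]
force: [1.1, -0.6, -0.1]
grip_width: 0.499
finger_force: 0.0
clock: 1.53
ee_pos: [0.5835, -0.0852, 0.2472]
orientation: [0.334, 0.943, -0.001, -0.0]
force: [-0.6, 1.3, -0.3]
grip_width: 0.5
finger_force: 0.0
clock: 2.2
ee_pos: [0.5837, -0.082, 0.2471]
orientation: [-0.094, 0.996, 0.0, -0.0]
force: [-0.7, -0.1, 0.1]
grip_width: 0.499
finger_force: 0.0
clock: 2.87
ee_pos: [0.5838, -0.0819, 0.2473]
orientation: [-0.091, 0.996, -0.0, -0.0]
force: [-1.3, 0.1, -0.4]
grip_width: 0.501
finger_force: 0.0
[ 0.51164334 -0.09569382  0.38865174] [ 0.28310059  0.05193626 -0.95768297]
```

View pics/w2.png

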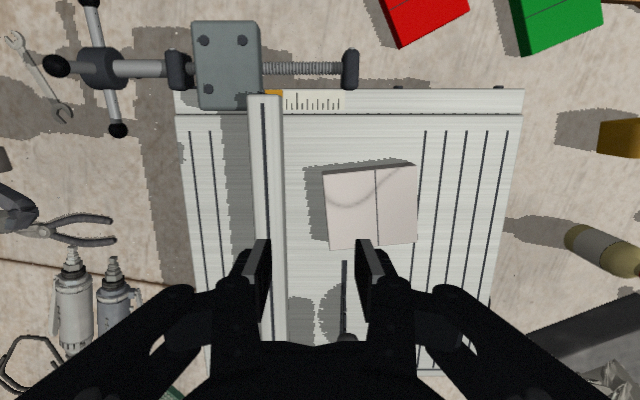

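The wrist picture shows the fence head at (225,65), the brass index at about (273,93), the scale at x 283–345 and row 100, the tile centred near (370,205), the blade slot at (344,262) and the wheel hub at (101,68).

Run:
```python
from saw import *
p,im,d=ld('w2')
g=cv2.cvtColor(im,cv2.COLOR_RGB2GRAY).astype(int)
for v in range(90,112,2): print(v,' '.join(map(str,g[v,262:350])))
hsv=cv2.cvtColor(im,cv2.COLOR_RGB2HSV); m=cv2.inRange(hsv,(8,120,100),(30,255,255))[80:115,250:300]; vs,us=np.nonzero(m)
for v in sorted(set(vs)): print('brass',v+80,us[vs==v].min()+250,us[vs==v].max()+250)
E1=onz(p,[(177,116),(523,116)],.09); print('corners',E1)
# edges of table by profile at several rows
for v in (125,150,175,200): 
    r=np.abs(np.diff(g[v])); print(v,[int(i) for i in np.nonzero(r>45)[0]])
vv,uu=np.mgrid[0:400,0:640]; P=pts(p,np.c_[uu.ravel(),vv.ravel()],d.ravel()).reshape(400,640,3)
for n,(u,v) in dict(scale=(315,102),table=(300,150),tile=(390,210),fence=(270,170),hub=(101,68),top=(117,130),slot=(344,290),head=(225,65)).items(): print(n,P[v-1:v+2,u-1:u+2].reshape(-1,3).mean(0).round(4))
m=(abs(P[...,2]-.11)<.005)&(uu>310)&(uu<430)&(vv>150)&(vv<260)
k,l,s,c=cv2.connectedComponentsWithStats(m.astype(np.uint8)); j=1+np.argmax(s[1:,4]); b=cv2.minAreaRect(np.c_[uu[l==j],vv[l==j]].astype(np.float32)); q=onz(p,cv2.boxPoints(b),.11)
print('tile',b,q,q.mean(0),[np.linalg.norm(q[i]-q[i-1]) for i in range(4)],[np.degrees(np.arctan2(*(q[i]-q[i-1])[[1,0]])) for i in range(4)])
```

```text
90 93 73 88 123 133 134 134 136 135 135 135 135 137 132 135 135 133 135 137 138 155 182 187 188 189 186 189 190 188 189 188 188 189 191 190 188 192 190 190 190 189 190 190 187 190 191 187 189 191 192 187 190 190 190 189 190 190 188 195 194 193 193 191 194 194 196 192 194 194 194 195 193 194 192 191 191 193 188 193 192 192 189 187 156 109 98 97 99
92 46 60 76 119 134 135 132 133 133 133 132 132 133 132 133 131 133 134 131 135 130 184 200 200 201 201 200 202 204 202 204 204 204 205 171 190 201 203 204 203 202 202 204 205 202 204 205 203 204 200 202 201 201 202 201 203 202 201 203 202 201 200 204 206 204 206 202 205 203 201 200 201 200 200 200 198 199 202 201 202 199 197 195 187 186 183 184 183
94 113 109 106 108 108 112 112 110 110 115 114 112 112 115 103 111 127 130 130 129 145 187 197 196 199 197 201 204 200 203 201 202 200 203 106 133 191 202 201 201 201 203 201 203 200 202 203 200 202 201 202 200 198 201 202 200 201 201 201 202 201 200 202 203 204 202 202 202 201 200 200 199 201 200 200 200 204 201 202 204 201 200 199 192 189 191 192 191
96 174 167 166 170 172 173 175 176 171 170 1
[... 3517 characters left out ...]
-0.1234  0.1241]
hub [ 0.5132 -0.2872  0.0987]
top [ 0.5684 -0.2825  0.0836]
slot [ 0.6988 -0.0257  0.0944]
head [ 0.4917 -0.1754  0.1103]
tile ((372.3450012207031, 207.00704956054688), (78.03327178955078, 95.1147689819336), 84.38241577148438) [[ 0.56878581 -0.07717438  0.11      ]
 [ 0.54407966  0.00794529  0.11      ]
 [ 0.61901269  0.03749954  0.11      ]
 [ 0.64643784 -0.05429872  0.11      ]] [ 0.594579   -0.02150707  0.11      ] [np.float64(0.08095142502736725), np.float64(0.08863268029044641), np.float64(0.08055068841355681), np.float64(0.09580741271764241)] [np.float64(-163.58545475148227), np.float64(106.18547904054633), np.float64(21.524716471306867), np.float64(-73.3662430525755)]
```

Run:
```python
from saw import *
p,im,d=ld('w2')
L=onz(p,[(286.35,106),(296.4,106),(307,106),(317.3,106),(327.6,106),(338.1,106)],.0835)
for a in (9.5,10,10.5,11):
    a=np.radians(a); y=np.array([-np.sin(a),np.cos(a)]); x=np.array([np.cos(a),np.sin(a)])
    print(np.degrees(a),(L[:,:2]@y).round(4),'idx',onz(p,[(282,93)],.086)[0,:2]@y,'face',(onz(p,[(278.5,102),(282.5,125),(283.5,150)],.126)[:,:2]@y).round(4),'slot',(onz(p,[(344,270),(344,290)],.09)[:,:2]@y).round(4),'corners',onz(p,[(177,116),(523,116)],.09)[:,:2]@y,onz(p,[(177,116),(523,116)],.09)[:,:2]@x,'fencetop',(onz(p,[(262,150),(264.5,200)],.126)[:,:2]@y).round(4))
sl=onz(p,[(421.8,150),(418,200)],.09); v=sl[1]-sl[0];print('slots',np.degrees(np.arctan2(v[1],v[0])))
sl=onz(p,[(503.5,150),(494.5,200)],.09); v=sl[1]-sl[0];print('slots',np.degrees(np.arctan2(v[1],v[0])))
sl=onz(p,[(190.5,150),(196.5,200)],.09); v=sl[1]-sl[0];print('slots',np.degrees(np.arctan2(v[1],v[0])))
```

```text
9.5 [-0.2045 -0.1948 -0.1845 -0.1745 -0.1646 -0.1544] idx -0.20828931538304765 face [-0.2074 -0.2043 -0.2037] slot [-0.1413 -0.1401] corners [-0.30858187  0.0224028 ] [0.49939259 0.49383879] fencetop [-0.2223 -0.2215]
10.0 [-0.2087 -0.199  -0.1888 -0.1788 -0.1688 -0.1587] idx -0.21244240760880867 face [-0.2116 -0.2087 -0.2083] slot [-0.147  -0.1461] corners [-0.31292809  0.01809245] [0.49668072 0.49401549] fencetop [-0.2269 -0.2265]
10.5 [-0.213  -0.2032 -0.193  -0.183  -0.1731 -0.1629] idx -0.2165793215227261 face [-0.2158 -0.2131 -0.2128] slot [-0.1528 -0.1521] corners [-0.31725047  0.01378071] [0.49393103 0.49415456] fencetop [-0.2315 -0.2314]
11.0 [-0.2172 -0.2075 -0.1972 -0.1873 -0.1773 -0.1671] idx -0.2206997420827886 face [-0.22   -0.2174 -0.2174] slot [-0.1586 -0.158 ] corners [-0.3215487   0.00946793] [0.49114373 0.49425601] fencetop [-0.236  -0.2364]
slots 12.018672928534237
slots 10.481675785883294
slots 10.681886144590047
```

Run:
```python
from saw import *
p,im,d=ld('w2'); a=np.radians(10.5); y=np.array([-np.sin(a),np.cos(a)]); x=np.array([np.cos(a),np.sin(a)])
g=im.max(2)[0:150,30:135]; k,l,s,c=cv2.connectedComponentsWithStats((g<45).astype(np.uint8))
for j in range(1,k):
    if s[j,4]>60:
        u,v=c[j]+[30,0]; 
        for z in (.139,.078,.086): q=onz(p,[(u,v)],z)[0,:2]; print((u.round(1),v.round(1)),s[j],z,(q@x).round(4),(q@y).round(4))
def T(t0,t1,n):
    t=np.radians(np.linspace(t0,t1,n+1)); return np.c_[-np.diff(np.sin(t)),-np.diff(np.cos(t))]*57
for t in ((5,85,16),(-5,85,16)): print(t,[tuple(r.round(1)) for r in T(*t)])
```

```text
(np.float64(89.6), np.float64(2.5)) [ 48   0  22   8 124] 0.139 0.4129 -0.3492
(np.float64(89.6), np.float64(2.5)) [ 48   0  22   8 124] 0.078 0.3951 -0.3888
(np.float64(89.6), np.float64(2.5)) [ 48   0  22   8 124] 0.086 0.3974 -0.3836
(np.float64(108.3), np.float64(72.0)) [ 52  47  46  43 680] 0.139 0.4597 -0.3447
(np.float64(108.3), np.float64(72.0)) [ 52  47  46  43 680] 0.078 0.4534 -0.3831
(np.float64(108.3), np.float64(72.0)) [ 52  47  46  43 680] 0.086 0.4542 -0.378
(np.float64(56.1), np.float64(65.6)) [ 13  55  28  23 478] 0.139 0.455 -0.3839
(np.float64(56.1), np.float64(65.6)) [ 13  55  28  23 478] 0.078 0.4475 -0.432
(np.float64(56.1), np.float64(65.6)) [ 13  55  28  23 478] 0.086 0.4485 -0.4257
(np.float64(117.8), np.float64(129.7)) [ 78 120  20  18 234] 0.139 0.5032 -0.3454
(np.float64(117.8), np.float64(129.7)) [ 78 120  20  18 234] 0.078 0.5075 -0.3841
(np.float64(117.8), np.float64(129.7)) [ 78 120  20  18 234] 0.086 0.5069 -0.379
(5, 85, 16) [(np.float64(-4.9), np.float64(0.6)), (np.float64(-4.9), np.float64(1.1)), (np.float64(-4.7), np.float64(1.5)), (np.float64(-4
[... 373 characters left out ...]
, np.float64(4.7)), (np.float64(-1.1), np.float64(4.9)), (np.float64(-0.6), np.float64(4.9))]
(-5, 85, 16) [(np.float64(-5.6), np.float64(-0.2)), (np.float64(-5.6), np.float64(0.3)), (np.float64(-5.5), np.float64(0.9)), (np.float64(-5.4), np.float64(1.4)), (np.float64(-5.2), np.float64(1.9)), (np.float64(-5.0), np.float64(2.4)), (np.float64(-4.8), np.float64(2.9)), (np.float64(-4.5), np.float64(3.4)), (np.float64(-4.1), np.float64(3.8)), (np.float64(-3.7), np.float64(4.2)), (np.float64(-3.3), np.float64(4.5)), (np.float64(-2.8), np.float64(4.8)), (np.float64(-2.3), np.float64(5.1)), (np.float64(-1.8), np.float64(5.3)), (np.float64(-1.3), np.float64(5.4)), (np.float64(-0.8), np.float64(5.5))]
```

```bash
python3 -m pendant '[{"dx":0.0149,"dy":-0.0282,"dz":0,"yaw":0,"jaw":0.5},{"dx":0.0149,"dy":-0.0282,"dz":0,"yaw":0,"jaw":0.5},{"dx":0.0149,"dy":-0.0282,"dz":0,"yaw":0,"jaw":0.5},{"dx":0.0149,"dy":-0.0282,"dz":0,"yaw":0,"jaw":0.5},{"dx":0.0149,"dy":-0.0282,"dz":0,"yaw":0,"jaw":0.5},{"dx":0.0149,"dy":-0.0282,"dz":0,"yaw":0,"jaw":0.5},{"dx":0.0149,"dy":-0.0282,"dz":0,"yaw":0,"jaw":0.5},{"dx":0,"dy":0,"dz":0.015,"yaw":0,"jaw":0.5}]'
python3 -m pendant '[{"dx":0,"dy":0,"dz":0.016,"yaw":0,"jaw":0.5},{"dx":0,"dy":0,"dz":0.016,"yaw":0,"jaw":0.5},{"dx":0,"dy":0,"dz":0.016,"yaw":0,"jaw":0.5},{"dx":0,"dy":0,"dz":0.016,"yaw":0,"jaw":0.5},{"dx":0,"dy":0,"dz":0.016,"yaw":0,"jaw":0.5},{"dx":0,"dy":0,"dz":0.016,"yaw":0,"jaw":0.5},{"dx":0,"dy":0,"dz":0.016,"yaw":0,"jaw":0.5},{"dx":0,"dy":0,"dz":0,"yaw":0,"jaw":0.5}]'
python3 -m pendant '[{"dx":0,"dy":0,"dz":0,"yaw":0,"jaw":0},{"dx":0,"dy":0,"dz":0,"yaw":0,"jaw":0},{"dx":0,"dy":0,"dz":0,"yaw":0,"jaw":0},{"dx":0,"dy":0,"dz":0,"yaw":0,"jaw":0},{"dx":0,"dy":0,"dz":0,"yaw":0,"jaw":0},{"dx":0,"dy":0,"dz":0,"yaw":0,"jaw":0},{"dx":0,"dy":0,"dz":0,"yaw":0,"jaw":0},{"dx":0,"dy":0,"dz":0,"yaw":0,"jaw":0}]'
```

```text
clock: 3.58
ee_pos: [0.5147, -0.3034, 0.2352]
orientation: [-0.087, 0.996, -0.003, 0.001]
force: [-0.5, -0.9, 0.5]
grip_width: 0.5
finger_force: 0.0
clock: 4.25
ee_pos: [0.5155, -0.2941, 0.1172]
orientation: [-0.091, 0.996, 0.001, -0.002]
force: [-0.7, -0.0, 0.3]
grip_width: 0.504
finger_force: 0.0
clock: 4.92
ee_pos: [0.5177, -0.2953, 0.1216]
orientation: [-0.091, 0.996, -0.0, 0.001]
force: [-1.7, 1.2, 6.5]
grip_width: 0.157
finger_force: 58.6
```

```bash
python3 -m pendant '[{"dx":-0.0049,"dy":0,"dz":0.0006,"yaw":0,"jaw":0},{"dx":-0.0049,"dy":0,"dz":0.0011,"yaw":0,"jaw":0},{"dx":-0.0047,"dy":0,"dz":0.0015,"yaw":0,"jaw":0},{"dx":-0.0046,"dy":0,"dz":0.0019,"yaw":0,"jaw":0},{"dx":-0.0044,"dy":0,"dz":0.0023,"yaw":0,"jaw":0},{"dx":-0.0042,"dy":0,"dz":0.0027,"yaw":0,"jaw":0},{"dx":-0.0039,"dy":0,"dz":0.003,"yaw":0,"jaw":0},{"dx":-0.0037,"dy":0,"dz":0.0034,"yaw":0,"jaw":0}]'
python3 -m pendant '[{"dx":0,"dy":0,"dz":0,"yaw":0,"jaw":0},{"dx":-0.0034,"dy":0,"dz":0.0037,"yaw":0,"jaw":0},{"dx":-0.003,"dy":0,"dz":0.0039,"yaw":0,"jaw":0},{"dx":-0.0027,"dy":0,"dz":0.0042,"yaw":0,"jaw":0},{"dx":-0.0023,"dy":0,"dz":0.0044,"yaw":0,"jaw":0},{"dx":-0.0019,"dy":0,"dz":0.0046,"yaw":0,"jaw":0},{"dx":-0.0015,"dy":0,"dz":0.0047,"yaw":0,"jaw":0},{"dx":-0.0011,"dy":0,"dz":0.0049,"yaw":0,"jaw":0}]'
python3 - <<'E'
from h import *
im,d,p=cam('side'); save('side3.png',cv2.resize(im[160:310,270:450],None,fx=4,fy=4)); print(sensors.read_state()['force'])
E
```

```text
clock: 5.58
ee_pos: [0.5561, -0.2882, 0.1069]
orientation: [-0.092, 0.996, -0.001, 0.004]
force: [0.9, 0.4, 1.2]
grip_width: 0.004
finger_force: 0.2
clock: 6.25
ee_pos: [0.5675, -0.2857, 0.0727]
orientation: [-0.091, 0.996, 0.0, -0.0]
force: [-0.2, -0.3, -0.6]
grip_width: -0.003
finger_force: 0.0
[ 0.1140151   0.32709075 -0.32944582]
```

View pics/side3.png

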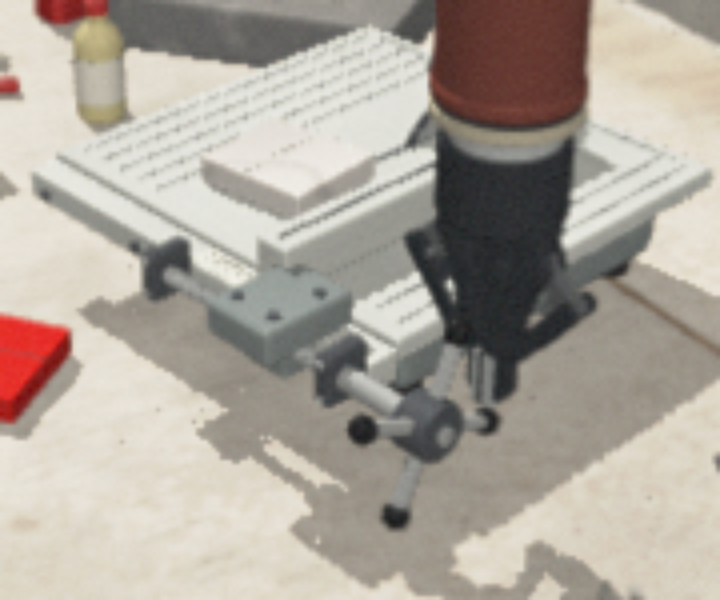

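The arm slipped off the pads: the wheel has turned part way, with balls now at side-crop (487,420), (362,430) and (397,517), and the shut fingers standing beside it at (495,385). I'll measure the angle by casting rays onto the wheel plane.

```bash
cat >> saw.py <<'E'
A=np.radians(10.5); X=np.array([np.cos(A),np.sin(A),0]); Y=np.array([-np.sin(A),np.cos(A),0])
def plane(p,uv,yp=-.3845):
    c,r=rays(p,uv); q=c+r*((yp-c@Y)/(r@Y))[:,None]; return np.c_[q@X-.450,q[:,2]-.082]
def blobs(im,box,t=45,amin=12):
    u0,v0,u1,v1=box; k,l,s,c=cv2.connectedComponentsWithStats((im.max(2)[v0:v1,u0:u1]<t).astype(np.uint8))
    return [tuple(c[j]+[u0,v0]) for j in range(1,k) if s[j,4]>=amin]
def wheel(n='side'):
    im,d,p=cam(n)
    for b in blobs(im,(345,225,405,305) if n=='side' else (335,255,405,325)):
        q=plane(p,[b])[0]; r=np.hypot(*q)*1e3; t=np.degrees(np.arctan2(*q))
        if 48<r<68: print(n,'px',np.round(b,1),'r',r.round(1),'th',t.round(1),'mod90',(t%90).round(1))
E
python3 - <<'E'
from saw import *
p=camera_params('side')
q=plane(p,[(391.75,265),(360.5,267.5),(369.25,289)])
print(q,np.hypot(*q.T),np.degrees(np.arctan2(q[:,0],q[:,1]))%90)
wheel('side'); wheel('scene'); print(sensors.read_state()['ee_pos']@np.c_[X,Y])
E
```

```text
[[ 0.05560938 -0.02671487]
 [-0.04995821  0.01925913]
 [-0.01961058 -0.05706436]] [0.06169349 0.05354192 0.06034   ] [25.65973253 21.08188985 18.96565043]
side px [385.3 242.2] r 57.3 th 29.7 mod90 29.7
side px [360.2 267.4] r 54.8 th -68.7 mod90 21.3
side px [368.5 289.2] r 60.5 th -158.7 mod90 21.3
scene px [363.3 298.3] r 54.5 th -66.8 mod90 23.2
scene px [367.3 310.4] r 60.6 th -159.6 mod90 20.4
[ 0.50557555 -0.3842273 ]
```

```bash
python3 -m pendant '[{"dx":0,"dy":0,"dz":-0.03,"yaw":0,"jaw":0.5},{"dx":0,"dy":0,"dz":-0.03,"yaw":0,"jaw":0.5},{"dx":0,"dy":0,"dz":-0.03,"yaw":0,"jaw":0.5},{"dx":0,"dy":0,"dz":-0.03,"yaw":0,"jaw":0.5},{"dx":0.025,"dy":0,"dz":-0.007,"yaw":0,"jaw":0.5},{"dx":0.025,"dy":0,"dz":0,"yaw":0,"jaw":0.5},{"dx":0.025,"dy":0,"dz":0,"yaw":0,"jaw":0.5},{"dx":0.0226,"dy":0,"dz":0,"yaw":0,"jaw":0.5}]'
python3 -m pendant '[{"dx":0,"dy":0,"dz":0.02,"yaw":0,"jaw":0.5},{"dx":0,"dy":0,"dz":0.02,"yaw":0,"jaw":0.5},{"dx":0,"dy":0,"dz":0.02,"yaw":0,"jaw":0.5},{"dx":0,"dy":0,"dz":0.02,"yaw":0,"jaw":0.5},{"dx":0,"dy":0,"dz":0.02,"yaw":0,"jaw":0.5},{"dx":0,"dy":0,"dz":0.02,"yaw":0,"jaw":0.5},{"dx":0,"dy":0,"dz":0,"yaw":0,"jaw":0.5},{"dx":0,"dy":0,"dz":0,"yaw":0,"jaw":0.3}]'
python3 -m pendant '[{"dx":0,"dy":0,"dz":0,"yaw":0,"jaw":0},{"dx":0,"dy":0,"dz":0,"yaw":0,"jaw":0},{"dx":0,"dy":0,"dz":0,"yaw":0,"jaw":0},{"dx":0,"dy":0,"dz":0,"yaw":0,"jaw":0},{"dx":0,"dy":0,"dz":0,"yaw":0,"jaw":0},{"dx":0,"dy":0,"dz":0,"yaw":0,"jaw":0},{"dx":0,"dy":0,"dz":0,"yaw":0,"jaw":0},{"dx":0,"dy":0,"dz":0,"yaw":0,"jaw":0}]'
python3 - <<'E'
from saw import *
s=sensors.read_state(); print(s['ee_pos']@np.c_[X,Y]-[.45,0],s['ee_pos'][2]-.082+.019, s['force']); wheel()
def T(t0,t1,n,R=45):
    t=np.radians(np.linspace(t0,t1,n+1)); return np.c_[-np.diff(np.sin(t)),-np.diff(np.cos(t))]*R
print((T(-68,80,24)).round(1).tolist())
E
```

```text
clock: 7.07
ee_pos: [0.4701, -0.3041, 0.201]
orientation: [-0.091, 0.996, -0.0, 0.0]
force: [0.3, -0.8, 0.2]
grip_width: 0.503
finger_force: 0.0
clock: 7.73
ee_pos: [0.471, -0.3034, 0.0803]
orientation: [-0.091, 0.996, 0.0, -0.001]
force: [0.4, -0.6, 0.7]
grip_width: 0.378
finger_force: 0.0
clock: 8.4
ee_pos: [0.4718, -0.3038, 0.0807]
orientation: [-0.091, 0.996, -0.0, 0.0]
force: [-0.9, -0.5, 5.0]
grip_width: 0.153
finger_force: 58.4
[-0.04149066 -0.38471208] 0.017720710194516733 [-0.9342981  -0.53743468  5.04201673]
side px [385.  243.1] r 55.1 th 29.7 mod90 29.7
side px [368.9 289.1] r 60.3 th -159.7 mod90 20.3
[[-2.1, -4.4], [-2.5, -4.1], [-2.9, -3.8], [-3.3, -3.5], [-3.7, -3.1], [-4.0, -2.7], [-4.3, -2.3], [-4.5, -1.8], [-4.7, -1.3], [-4.8, -0.8], [-4.8, -0.3], [-4.8, 0.2], [-4.8, 0.8], [-4.7, 1.3], [-4.5, 1.8], [-4.3, 2.2], [-4.0, 2.7], [-3.7, 3.1], [-3.4, 3.5], [-3.0, 3.8], [-2.5, 4.1], [-2.1, 4.4], [-1.6, 4.6], [-1.1, 4.7]]
```

```bash
python3 -m pendant '[{"dx":-0.0021,"dy":0,"dz":-0.0044,"yaw":0,"jaw":0},{"dx":-0.0025,"dy":0,"dz":-0.0041,"yaw":0,"jaw":0},{"dx":-0.0029,"dy":0,"dz":-0.0038,"yaw":0,"jaw":0},{"dx":-0.0033,"dy":0,"dz":-0.0035,"yaw":0,"jaw":0},{"dx":-0.0037,"dy":0,"dz":-0.0031,"yaw":0,"jaw":0},{"dx":-0.004,"dy":0,"dz":-0.0027,"yaw":0,"jaw":0},{"dx":-0.0043,"dy":0,"dz":-0.0023,"yaw":0,"jaw":0},{"dx":-0.0045,"dy":0,"dz":-0.0018,"yaw":0,"jaw":0}]'
python3 - <<'E'
from saw import *
s=sensors.read_state(); print(s['ee_pos']@np.c_[X,Y]-[.45,0],s['ee_pos'][2]-.082+.019, s['force']); wheel(); wheel('scene')
E
```

```text
clock: 9.12
ee_pos: [0.4966, -0.2991, 0.1041]
orientation: [-0.091, 0.996, -0.0, -0.002]
force: [-3.5, -7.6, -14.6]
grip_width: 0.077
finger_force: 58.2
[-0.01625377 -0.3846082 ] 0.04109212459438427 [ -3.5063896   -7.64017697 -14.56067929]
side px [366.7 254. ] r 55.8 th -34.3 mod90 55.7
side px [362.  287.3] r 58.5 th -131.6 mod90 48.4
scene px [362.4 311.8] r 57.4 th -130.1 mod90 49.9
```

The flat grip slips off the round arm, so I'll switch to a closed-finger push that follows the arm's arc. First I'll release, rise and re-measure the angle.

```bash
python3 -m pendant '[{"dx":0,"dy":0,"dz":0,"yaw":0,"jaw":0.5},{"dx":0,"dy":0,"dz":0,"yaw":0,"jaw":0.5},{"dx":0,"dy":0,"dz":0,"yaw":0,"jaw":0.5},{"dx":0,"dy":0,"dz":-0.02,"yaw":0,"jaw":0.5},{"dx":0,"dy":0,"dz":-0.02,"yaw":0,"jaw":0.5},{"dx":0,"dy":0,"dz":-0.02,"yaw":0,"jaw":0},{"dx":0.022,"dy":0,"dz":0,"yaw":0,"jaw":0},{"dx":0.023,"dy":0,"dz":0,"yaw":0,"jaw":0}]'
cat >> saw.py <<'E'
def corner(t,r=44):
    a=np.radians(t)
    return np.array([57*np.sin(a)-8.5,57*np.cos(a)-15]) if t<15.5 else np.array([r*np.sin(a)-5*np.cos(a),r*np.cos(a)+5*np.sin(a)])
def rel():  # finger corner relative to hub, mm
    s=sensors.read_state(); e=s['ee_pos']; return np.array([(e@X-.450)*1e3+11,(e[2]-.082)*1e3]),(e@Y).round(4),s['force'].round(1)
def rows(ts):
    c=np.array([corner(t) for t in ts]); return (-np.diff(c,axis=0)).round(1).tolist()
E
python3 - <<'E'
from saw import *
print(rel()); wheel(); wheel('scene')
for t in (-42,-40,-38,-10): print(t,corner(t))
print(rows(np.linspace(-40,80,25)))
print(rows(np.linspace(-10,80,19)))
E
```

```text
clock: 9.88
ee_pos: [0.4556, -0.3064, 0.1679]
orientation: [-0.093, 0.996, -0.001, 0.001]
force: [-0.9, -0.8, -1.9]
grip_width: 0.081
finger_force: 0.0
(array([-46.8799806 ,  85.93880938]), np.float64(-0.3843), array([-0.9, -0.8, -1.9]))
side px [390.4 245.4] r 57.0 th 54.8 mod90 54.8
side px [365.9 256.1] r 53.9 th -39.0 mod90 51.0
side px [362.1 287.2] r 58.2 th -131.5 mod90 48.5
scene px [383.1 291.6] r 64.5 th 138.5 mod90 48.5
scene px [362.4 311.8] r 57.4 th -130.1 mod90 49.9
-42 [-46.64044456  27.35925505]
-40 [-45.13889375  28.66453326]
-38 [-43.59270409  29.91661296]
-10 [-18.39794613  41.13404192]
[[-3.9, -3.0], [-4.2, -2.7], [-4.4, -2.3], [-4.6, -1.9], [-4.7, -1.5], [-4.9, -1.1], [-4.9, -0.6], [-5.0, -0.2], [-5.0, 0.2], [-4.9, 0.6], [-4.9, 1.1], [-4.1, -3.0], [-3.7, 1.1], [-3.6, 1.4], [-3.5, 1.7], [-3.3, 2.0], [-3.1, 2.3], [-2.9, 2.5], [-2.7, 2.8], [-2.4, 3.0], [-2.2, 3.2], [-1.9, 3.4], [-1.6, 3.5], [-1.3, 3.7]]
[[-4.9, -0.6], [-5.0, -0.2], [-5.0, 0.2], [-4.9, 0.6], [-4.9, 1.1], [-4.1, -3.0], [-3.7, 1.1], [-3.6, 1.4], [-3.5, 1.7], [-3.3, 2.0], [-3.1, 2.3], [-2.9, 2.5], [-2.7, 2.8], [-2.4, 3.0], [-2.2, 3.2], [-1.9, 3.4], [-1.6, 3.5], [-1.3, 3.7]]
```

```bash
python3 -m pendant '[{"dx":0,"dy":0,"dz":0,"yaw":0,"jaw":0},{"dx":0.001,"dy":0,"dz":0.014,"yaw":0,"jaw":0},{"dx":0.001,"dy":0,"dz":0.015,"yaw":0,"jaw":0},{"dx":0,"dy":0,"dz":0.014,"yaw":0,"jaw":0},{"dx":0,"dy":0,"dz":0.014,"yaw":0,"jaw":0},{"dx":0,"dy":0,"dz":0,"yaw":0,"jaw":0},{"dx":-0.003,"dy":0,"dz":0,"yaw":0,"jaw":0},{"dx":-0.003,"dy":0,"dz":0,"yaw":0,"jaw":0}]'
python3 -m pendant '[{"dx":-0.0039,"dy":0,"dz":-0.003,"yaw":0,"jaw":0},{"dx":-0.0042,"dy":0,"dz":-0.0027,"yaw":0,"jaw":0},{"dx":-0.0044,"dy":0,"dz":-0.0023,"yaw":0,"jaw":0},{"dx":-0.0046,"dy":0,"dz":-0.0019,"yaw":0,"jaw":0},{"dx":-0.0047,"dy":0,"dz":-0.0015,"yaw":0,"jaw":0},{"dx":-0.0049,"dy":0,"dz":-0.0011,"yaw":0,"jaw":0},{"dx":-0.0049,"dy":0,"dz":-0.0006,"yaw":0,"jaw":0},{"dx":-0.005,"dy":0,"dz":-0.0002,"yaw":0,"jaw":0}]'
python3 - <<'E'
from saw import *
print(rel()); wheel()
E
```

```text
clock: 10.65
ee_pos: [0.4591, -0.306, 0.11]
orientation: [-0.092, 0.996, -0.0, 0.0]
force: [0.8, -0.4, 0.3]
grip_width: -0.003
finger_force: 0.0
clock: 11.32
ee_pos: [0.4944, -0.3, 0.1238]
orientation: [-0.091, 0.996, -0.0, 0.0]
force: [-5.0, -1.5, 3.2]
grip_width: -0.003
finger_force: 2.5
(array([-7.54975619, 41.75737251]), np.float64(-0.385), array([-5. , -1.5,  3.2]))
side px [358.4 277.2] r 55.9 th -94.4 mod90 85.6
side px [375.3 286.5] r 61.0 th 179.1 mod90 89.1
```

```bash
python3 -m pendant '[{"dx":-0.005,"dy":0,"dz":0.0002,"yaw":0,"jaw":0},{"dx":-0.0049,"dy":0,"dz":0.0006,"yaw":0,"jaw":0},{"dx":-0.0049,"dy":0,"dz":-0.0009,"yaw":0,"jaw":0},{"dx":-0.0041,"dy":0,"dz":-0.001,"yaw":0,"jaw":0},{"dx":-0.0037,"dy":0,"dz":0.0011,"yaw":0,"jaw":0},{"dx":-0.0036,"dy":0,"dz":0.0014,"yaw":0,"jaw":0},{"dx":-0.0035,"dy":0,"dz":0.0017,"yaw":0,"jaw":0},{"dx":-0.0033,"dy":0,"dz":0.002,"yaw":0,"jaw":0}]'
python3 -m pendant '[{"dx":-0.0031,"dy":0,"dz":0.0023,"yaw":0,"jaw":0},{"dx":-0.0029,"dy":0,"dz":0.0025,"yaw":0,"jaw":0},{"dx":-0.0027,"dy":0,"dz":0.0028,"yaw":0,"jaw":0},{"dx":-0.0024,"dy":0,"dz":0.003,"yaw":0,"jaw":0},{"dx":-0.0022,"dy":0,"dz":0.0032,"yaw":0,"jaw":0},{"dx":-0.0019,"dy":0,"dz":0.0034,"yaw":0,"jaw":0},{"dx":-0.0016,"dy":0,"dz":0.0035,"yaw":0,"jaw":0},{"dx":-0.0013,"dy":0,"dz":0.0037,"yaw":0,"jaw":0}]'
python3 - <<'E'
from saw import *
print(rel()); wheel(); wheel('scene')
E
```

```text
clock: 12.03
ee_pos: [0.5267, -0.2932, 0.1175]
orientation: [-0.091, 0.996, 0.0, -0.0]
force: [-5.4, -0.4, 2.9]
grip_width: 0.0
finger_force: 2.9
clock: 12.7
ee_pos: [0.5451, -0.2899, 0.0931]
orientation: [-0.092, 0.996, -0.0, 0.001]
force: [-3.5, -0.0, 5.1]
grip_width: 0.003
finger_force: 3.1
(array([44.1144273 , 11.07190204]), np.float64(-0.3844), array([-3.5, -0. ,  5.1]))
side px [374.5 247.3] r 52.9 th -7.8 mod90 82.2
side px [393.5 252.7] r 59.5 th 83.6 mod90 83.6
side px [358.8 280.2] r 56.1 th -103.4 mod90 76.6
scene px [376.9 276.8] r 54.7 th -5.8 mod90 84.2
scene px [374.5 303.8] r 64.2 th 171.3 mod90 81.3
scene px [360.7 307.9] r 55.5 th -99.8 mod90 80.2
```

```bash
python3 -m pendant '[{"dx":0,"dy":0,"dz":-0.033,"yaw":0,"jaw":0},{"dx":0,"dy":0,"dz":-0.034,"yaw":0,"jaw":0},{"dx":0.02,"dy":0,"dz":0,"yaw":0,"jaw":0},{"dx":0.027,"dy":0,"dz":0,"yaw":0,"jaw":0},{"dx":0.02,"dy":0,"dz":0,"yaw":0,"jaw":0},{"dx":0,"dy":0,"dz":0.018,"yaw":0,"jaw":0},{"dx":0,"dy":0,"dz":0.018,"yaw":0,"jaw":0},{"dx":-0.004,"dy":0,"dz":0,"yaw":0,"jaw":0}]'
python3 -m pendant '[{"dx":-0.0049,"dy":0,"dz":-0.0006,"yaw":0,"jaw":0},{"dx":-0.005,"dy":0,"dz":-0.0002,"yaw":0,"jaw":0},{"dx":-0.005,"dy":0,"dz":0.0002,"yaw":0,"jaw":0},{"dx":-0.0049,"dy":0,"dz":0.0006,"yaw":0,"jaw":0},{"dx":-0.0049,"dy":0,"dz":-0.0009,"yaw":0,"jaw":0},{"dx":-0.0041,"dy":0,"dz":-0.001,"yaw":0,"jaw":0},{"dx":-0.0037,"dy":0,"dz":0.0011,"yaw":0,"jaw":0},{"dx":-0.0036,"dy":0,"dz":0.0014,"yaw":0,"jaw":0}]'
python3 -m pendant '[{"dx":-0.0043,"dy":0,"dz":0.0022,"yaw":0,"jaw":0},{"dx":-0.0041,"dy":0,"dz":0.0026,"yaw":0,"jaw":0},{"dx":-0.0037,"dy":0,"dz":0.003,"yaw":0,"jaw":0},{"dx":-0.0034,"dy":0,"dz":0.0034,"yaw":0,"jaw":0},{"dx":-0.003,"dy":0,"dz":0.0037,"yaw":0,"jaw":0},{"dx":-0.0026,"dy":0,"dz":0.0041,"yaw":0,"jaw":0},{"dx":-0.0021,"dy":0,"dz":0.0044,"yaw":0,"jaw":0},{"dx":-0.0017,"dy":0,"dz":0.0047,"yaw":0,"jaw":0}]'
python3 - <<'E'
from saw import *
print(rel()); wheel(); wheel('scene')
E
```

```text
clock: 13.47
ee_pos: [0.4808, -0.3006, 0.1212]
orientation: [-0.091, 0.996, 0.001, -0.001]
force: [0.0, -0.2, -0.6]
grip_width: 0.004
finger_force: 0.0
clock: 14.13
ee_pos: [0.5186, -0.295, 0.1237]
orientation: [-0.091, 0.996, -0.0, 0.0]
force: [-4.2, -0.1, 3.0]
grip_width: 0.001
finger_force: 2.2
clock: 14.8
ee_pos: [0.5453, -0.2901, 0.0965]
orientation: [-0.092, 0.996, -0.001, 0.002]
force: [0.8, 1.8, 7.2]
grip_width: -0.0
finger_force: 3.4
(array([44.26985852, 14.52970217]), np.float64(-0.3847), array([0.8, 1.8, 7.2]))
side px [372.6 248.5] r 53.8 th -14.2 mod90 75.8
side px [359.1 281.7] r 56.4 th -108.2 mod90 71.8
scene px [375.5 278.4] r 54.9 th -11.3 mod90 78.7
scene px [375.9 302.6] r 67.0 th 166.2 mod90 76.2
scene px [360.7 308.9] r 55.7 th -105.0 mod90 75.0
```

```bash
python3 -m pendant '[{"dx":0,"dy":0,"dz":-0.033,"yaw":0,"jaw":0},{"dx":0,"dy":0,"dz":-0.034,"yaw":0,"jaw":0},{"dx":0.022,"dy":0,"dz":0,"yaw":0,"jaw":0},{"dx":0.027,"dy":0,"dz":0,"yaw":0,"jaw":0},{"dx":0.022,"dy":0,"dz":0,"yaw":0,"jaw":0},{"dx":0,"dy":0,"dz":0.021,"yaw":0,"jaw":0},{"dx":-0.003,"dy":0,"dz":0.0205,"yaw":0,"jaw":0},{"dx":-0.005,"dy":0,"dz":-0.001,"yaw":0,"jaw":0}]'
python3 -m pendant '[{"dx":-0.0049,"dy":0,"dz":-0.0006,"yaw":0,"jaw":0},{"dx":-0.005,"dy":0,"dz":-0.0002,"yaw":0,"jaw":0},{"dx":-0.005,"dy":0,"dz":0.0002,"yaw":0,"jaw":0},{"dx":-0.0049,"dy":0,"dz":0.0006,"yaw":0,"jaw":0},{"dx":-0.0049,"dy":0,"dz":-0.0009,"yaw":0,"jaw":0},{"dx":-0.0041,"dy":0,"dz":-0.001,"yaw":0,"jaw":0},{"dx":-0.0037,"dy":0,"dz":0.0011,"yaw":0,"jaw":0},{"dx":-0.0036,"dy":0,"dz":0.0014,"yaw":0,"jaw":0}]'
python3 -m pendant '[{"dx":-0.0043,"dy":0,"dz":0.0022,"yaw":0,"jaw":0},{"dx":-0.0041,"dy":0,"dz":0.0026,"yaw":0,"jaw":0},{"dx":-0.0037,"dy":0,"dz":0.003,"yaw":0,"jaw":0},{"dx":-0.0034,"dy":0,"dz":0.0034,"yaw":0,"jaw":0},{"dx":-0.003,"dy":0,"dz":0.0037,"yaw":0,"jaw":0},{"dx":-0.0026,"dy":0,"dz":0.0041,"yaw":0,"jaw":0},{"dx":-0.0021,"dy":0,"dz":0.0044,"yaw":0,"jaw":0},{"dx":-0.0017,"dy":0,"dz":0.0047,"yaw":0,"jaw":0}]'
python3 - <<'E'
from saw import *
print(rel()); wheel(); wheel('scene')
im,d,p=cam('wrist'); np.savez('w30.npz',im=im,d=d,**{k:np.array(v) for k,v in p.items()})
q=[(.450-.004)*X-.2032*Y+[0,0,.0835],(.462)*X-.2032*Y+[0,0,.0835],(.462)*X-.2166*Y+[0,0,.086]]
print(proj(p,q))
E
```

```text
clock: 15.57
ee_pos: [0.4787, -0.3008, 0.1186]
orientation: [-0.091, 0.996, 0.001, -0.002]
force: [-0.6, 0.6, -1.2]
grip_width: -0.003
finger_force: 0.0
clock: 16.23
ee_pos: [0.5167, -0.2955, 0.1218]
orientation: [-0.091, 0.996, -0.0, 0.0]
force: [-5.3, -0.3, 4.4]
grip_width: 0.001
finger_force: 3.0
clock: 16.9
ee_pos: [0.5435, -0.2906, 0.0946]
orientation: [-0.092, 0.996, -0.001, 0.003]
force: [1.3, 1.6, 8.5]
grip_width: 0.001
finger_force: 3.7
(array([42.44609636, 12.62026095]), np.float64(-0.3848), array([1.3, 1.6, 8.5]))
side px [373.3 248.1] r 53.3 th -11.9 mod90 78.1
side px [358.8 281.2] r 56.7 th -106.4 mod90 73.6
scene px [376.3 277.5] r 54.8 th -8.3 mod90 81.7
scene px [375.5 302.9] r 65.6 th 167.7 mod90 77.7
scene px [360.6 308.3] r 55.9 th -101.4 mod90 78.6
[[663.33203627 184.38854534]
 [653.21942686 213.41136764]
 [633.04803131 215.01649842]]
```

```bash
python3 -m pendant '[{"dx":0,"dy":0,"dz":-0.03,"yaw":0,"jaw":0},{"dx":0,"dy":0,"dz":-0.03,"yaw":0,"jaw":0},{"dx":0,"dy":0,"dz":-0.026,"yaw":0,"jaw":0},{"dx":-0.008,"dy":0.039,"dz":0,"yaw":0,"jaw":0},{"dx":-0.008,"dy":0.039,"dz":0,"yaw":0,"jaw":0},{"dx":-0.008,"dy":0.039,"dz":0,"yaw":0,"jaw":0},{"dx":-0.008,"dy":0.039,"dz":0,"yaw":0,"jaw":0},{"dx":-0.007,"dy":0.039,"dz":0,"yaw":0,"jaw":0}]'
python3 -m pendant '[{"dx":0,"dy":0,"dz":0,"yaw":0,"jaw":0},{"dx":0,"dy":0,"dz":0,"yaw":0,"jaw":0},{"dx":0,"dy":0,"dz":0,"yaw":0,"jaw":0},{"dx":0,"dy":0,"dz":0,"yaw":0,"jaw":0},{"dx":0,"dy":0,"dz":0,"yaw":0,"jaw":0},{"dx":0,"dy":0,"dz":0,"yaw":0,"jaw":0},{"dx":0,"dy":0,"dz":0,"yaw":0,"jaw":0},{"dx":0,"dy":0,"dz":0,"yaw":0,"jaw":0}]'
python3 - <<'E'
from saw import *
im,d,p=cam('wrist'); np.savez('w40.npz',im=im,d=d,**{k:np.array(v) for k,v in p.items()})
q=proj(p,[.475*X-.2032*Y+[0,0,.0835]])[0]; print(q); u,v=q.astype(int)
u0,v0=max(u-60,0),max(v-40,0); print(u0,v0); save('w4c.png',cv2.resize(im[v0:v0+90,u0:u0+125],None,fx=6,fy=6,interpolation=cv2.INTER_NEAREST)); wheel()
E
```

```text
clock: 17.72
ee_pos: [0.5435, -0.0896, 0.1793]
orientation: [-0.092, 0.996, 0.0, 0.001]
force: [1.0, -0.2, -0.4]
grip_width: 0.002
finger_force: 0.0
clock: 18.38
ee_pos: [0.5432, -0.0925, 0.1789]
orientation: [-0.091, 0.996, -0.0, -0.0]
force: [-0.5, 0.2, 0.3]
grip_width: -0.0
finger_force: 0.0
[296.31700933 148.492383  ]
236 108
side px [374.1 247.4] r 53.4 th -9.2 mod90 80.8
side px [393.6 251.8] r 60.0 th 81.1 mod90 81.1
side px [358.6 280.1] r 56.5 th -102.9 mod90 77.1
```

View pics/w4c.png

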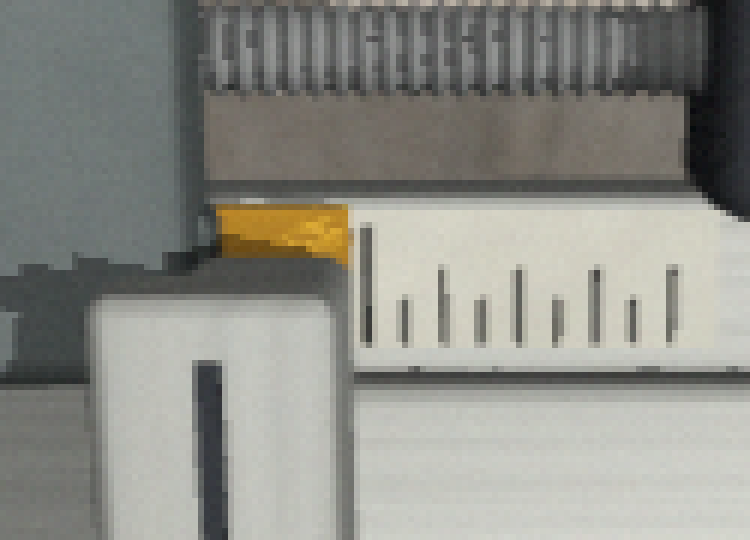

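The crop shows the index's right end at crop x≈349 and the longest line at x≈366, with about 7.6 px per mm. So about 2.0 mm is left, which is a 60° turn.

```bash
python3 -m pendant '[{"dx":0.017,"dy":-0.0324,"dz":0,"yaw":0,"jaw":0},{"dx":0.017,"dy":-0.0324,"dz":0,"yaw":0,"jaw":0},{"dx":0.017,"dy":-0.0324,"dz":0,"yaw":0,"jaw":0},{"dx":0.017,"dy":-0.0324,"dz":0,"yaw":0,"jaw":0},{"dx":0.017,"dy":-0.0324,"dz":0,"yaw":0,"jaw":0},{"dx":0.017,"dy":-0.0324,"dz":0,"yaw":0,"jaw":0},{"dx":0,"dy":0,"dz":0,"yaw":0,"jaw":0},{"dx":0,"dy":0,"dz":0,"yaw":0,"jaw":0}]'
python3 -m pendant '[{"dx":0,"dy":0,"dz":0.014,"yaw":0,"jaw":0},{"dx":0,"dy":0,"dz":0.014,"yaw":0,"jaw":0},{"dx":0,"dy":0,"dz":0.014,"yaw":0,"jaw":0},{"dx":0,"dy":0,"dz":0.014,"yaw":0,"jaw":0},{"dx":0,"dy":0,"dz":0,"yaw":0,"jaw":0},{"dx":0,"dy":0,"dz":0,"yaw":0,"jaw":0},{"dx":-0.003,"dy":0,"dz":0,"yaw":0,"jaw":0},{"dx":-0.0025,"dy":0,"dz":0,"yaw":0,"jaw":0}]'
python3 -m pendant '[{"dx":-0.0049,"dy":0,"dz":-0.0006,"yaw":0,"jaw":0},{"dx":-0.005,"dy":0,"dz":-0.0002,"yaw":0,"jaw":0},{"dx":-0.005,"dy":0,"dz":0.0002,"yaw":0,"jaw":0},{"dx":-0.0049,"dy":0,"dz":0.0006,"yaw":0,"jaw":0},{"dx":-0.0049,"dy":0,"dz":-0.0009,"yaw":0,"jaw":0},{"dx":-0.0041,"dy":0,"dz":-0.001,"yaw":0,"jaw":0},{"dx":-0.0037,"dy":0,"dz":0.0011,"yaw":0,"jaw":0},{"dx":-0.0036,"dy":0,"dz":0.0014,"yaw":0,"jaw":0}]'
python3 -m pendant '[{"dx":-0.0035,"dy":0,"dz":0.0017,"yaw":0,"jaw":0},{"dx":-0.0033,"dy":0,"dz":0.002,"yaw":0,"jaw":0},{"dx":-0.0031,"dy":0,"dz":0.0023,"yaw":0,"jaw":0},{"dx":-0.0029,"dy":0,"dz":0.0025,"yaw":0,"jaw":0},{"dx":0,"dy":0,"dz":0,"yaw":0,"jaw":0},{"dx":0.002,"dy":0,"dz":-0.02,"yaw":0,"jaw":0},{"dx":0,"dy":0,"dz":-0.033,"yaw":0,"jaw":0},{"dx":0,"dy":0,"dz":-0.013,"yaw":0,"jaw":0}]'
python3 - <<'E'
from saw import *
print(rel()); wheel(); wheel('scene'); s=sensors.read_state()['ee_pos']; print(s@X,s@Y,s[2])
E
```

```text
clock: 19.15
ee_pos: [0.4771, -0.3041, 0.1791]
orientation: [-0.089, 0.996, -0.0, -0.0]
force: [0.5, 1.2, 0.1]
grip_width: -0.001
finger_force: 0.0
clock: 19.82
ee_pos: [0.4846, -0.3005, 0.1241]
orientation: [-0.092, 0.996, -0.0, 0.001]
force: [-4.7, -0.4, 2.6]
grip_width: -0.001
finger_force: 2.4
clock: 20.48
ee_pos: [0.5194, -0.2939, 0.1223]
orientation: [-0.091, 0.996, 0.0, -0.0]
force: [-6.0, 0.1, 1.1]
grip_width: -0.003
finger_force: 2.8
clock: 21.15
ee_pos: [0.5318, -0.2926, 0.1836]
orientation: [-0.092, 0.996, -0.001, 0.002]
force: [1.1, 0.4, 1.4]
grip_width: 0.002
finger_force: 0.0
(array([ 30.55279693, 101.61804139]), np.float64(-0.3846), array([1.1, 0.4, 1.4]))
side px [389.7 244.7] r 56.8 th 50.6 mod90 50.6
side px [365.2 257.5] r 53.0 th -42.6 mod90 47.4
side px [362.5 287.6] r 58.5 th -134.1 mod90 45.9
scene px [388.5 268.9] r 57.6 th 50.9 mod90 50.9
scene px [383.5 290.9] r 64.3 th 136.7 mod90 46.7
scene px [363.2 312.1] r 58.2 th -136.8 mod90 43.2
0.4699982643154212 -0.38483879317926106 0.1832990543334298
```

```bash
python3 -m pendant '[{"dx":-0.008,"dy":0.0325,"dz":0,"yaw":0,"jaw":0},{"dx":-0.008,"dy":0.0325,"dz":0,"yaw":0,"jaw":0},{"dx":-0.008,"dy":0.0325,"dz":0,"yaw":0,"jaw":0},{"dx":-0.008,"dy":0.0325,"dz":0,"yaw":0,"jaw":0},{"dx":-0.008,"dy":0.0325,"dz":0,"yaw":0,"jaw":0},{"dx":-0.007,"dy":0.0325,"dz":0.004,"yaw":0,"jaw":0},{"dx":0,"dy":0,"dz":0,"yaw":0,"jaw":0},{"dx":0,"dy":0,"dz":0,"yaw":0,"jaw":0}]'
python3 -m pendant '[{"dx":0,"dy":0,"dz":0,"yaw":0,"jaw":0},{"dx":0,"dy":0,"dz":0,"yaw":0,"jaw":0},{"dx":0,"dy":0,"dz":0,"yaw":0,"jaw":0},{"dx":0,"dy":0,"dz":0,"yaw":0,"jaw":0},{"dx":0,"dy":0,"dz":0,"yaw":0,"jaw":0},{"dx":0,"dy":0,"dz":0,"yaw":0,"jaw":0},{"dx":0,"dy":0,"dz":0,"yaw":0,"jaw":0},{"dx":0,"dy":0,"dz":0,"yaw":0,"jaw":0}]'
python3 - <<'E'
from saw import *
im,d,p=cam('wrist'); np.savez('w50.npz',im=im,d=d,**{k:np.array(v) for k,v in p.items()})
q=proj(p,[.475*X-.2032*Y+[0,0,.0835]])[0]; print(q); u,v=q.astype(int)
save('w5.png',im)
g=im[...,2].astype(int)
for r in range(v-14,v+18,2): print(r,g[r,u-12:u+30])
L=onz(p,proj(p,[.475*X-.2032*Y+[0,0,.0835]]),.0835)
E
```

```text
clock: 21.92
ee_pos: [0.5407, -0.0889, 0.175]
orientation: [-0.094, 0.996, 0.0, -0.0]
force: [-0.5, -0.9, -0.6]
grip_width: 0.002
finger_force: 0.0
clock: 22.58
ee_pos: [0.5406, -0.0919, 0.176]
orientation: [-0.091, 0.996, -0.0, 0.0]
force: [0.5, -0.3, -0.7]
grip_width: -0.003
finger_force: 0.0
[294.88261275 152.20151318]
138 [103 103 106 106 104 107 102 102  98  97  97 101 102 101 102  99 102  99
 100 100 101  99  99 102 101 102  99  95  96  98  97  98  90  93  93  92
  94  94  96 101 101 101]
140 [105 103 101 104 100 102  99 100  98 102 101  99 102 105  99 100 100  95
 102 100  99  96  98  99 103 102  99  96  95  97 100  96  98  97  94  96
  97  97 100 100 102  99]
142 [79 72 72 78 71 73 77 74 74 74 73 72 74 74 72 74 73 75 75 77 74 76 73 71
 74 76 74 75 75 71 77 76 77 73 75 76 71 76 76 72 72 73]
144 [108 106 103 130 137 132 138 134 137 139 136 132 137 137 136 136 137 137
 140 141 137 138 138 137 138 133 134 138 137 138 140 137 137 136 139 139
 139 139 139 139 138 139]
146 [ 39  38  42  38  38  37  35  34  40  40  37  39  38 167 192 193 192 191
 191 194 193 193 193 193 195 196 196 1
[... 1296 characters left out ...]
 [143 144 142 140 140 139 140 137 129 110 101 110 112  78 133 184 196 198
 195 135 102 180 196 195 202 167  93 173 194 193 196 197 116 131 187 193
 192 191 130  68 169 194]
164 [169 169 165 168 168 168 170 173 172 166 131 117 112  79 131 188 197 198
 195 137 102 176 194 195 197 167  93 176 196 196 194 193 114 130 182 191
 188 189 131  69 166 192]
166 [184 185 186 187 189 187 190 189 185 183 153 122 114  80 132 183 193 194
 195 132 103 176 192 196 195 165  93 171 197 194 193 195 113 129 183 192
 192 189 136 103 174 190]
168 [183 188 185 188 188 192 190 188 183 183 155 125 113  98 135 182 194 192
 192 137 106 173 194 193 193 161  92 171 196 194 192 194 115 132 183 195
 192 192 135 104 171 187]
```

View pics/w5.png

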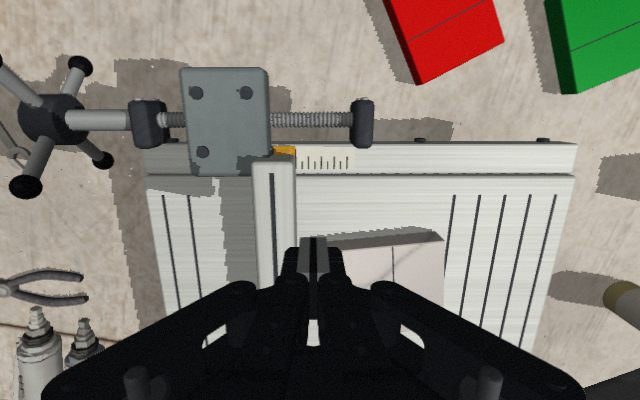

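The index's edge is at column 294.7 and the 50 mm line at 295.1, so the index is within about 0.3 mm. Next is the tile; first I'll check joint 7 and re-measure the tile from the scene camera.

Run:
```python
from saw import *
s=sensors.read_state(); print(s['q'].round(3),s['clock'])
for n in ('scene','side'):
    p,im,d=ld(n); vv,uu=np.mgrid[0:400,0:640]; P=pts(p,np.c_[uu.ravel(),vv.ravel()],d.ravel()).reshape(400,640,3)
    m=(abs(P[...,2]-.109)<.005)&(P[...,0]>.53)&(P[...,0]<.66)&(abs(P[...,1]+.02)<.08)
    q=P[m]; b=cv2.boxPoints(cv2.minAreaRect(q[:,:2].astype(np.float32))); B=np.c_[b,b[:,0]*0]; print(n,np.c_[B@X-.662,B@Y+.1532].round(4).tolist())
p,im,d=ld('w2'); b=onz(p,[(325,173),(412,165),(417,241),(331,250)],.11); print('w2',np.c_[b@X-.662,b@Y+.1532].round(4).tolist())
b=onz(p,[(600,248)],.07); print('bottle',b@X-.662,b@Y+.1532)
```

```text
[-0.169  0.164  0.285  1.801 -0.049  1.184  1.885] 22.6333
scene [[-0.1269, 0.0634], [-0.1175, -0.0261], [-0.0353, -0.0174], [-0.0447, 0.072]]
side [[-0.1301, 0.0659], [-0.119, -0.0291], [-0.0337, -0.0191], [-0.0448, 0.0759]]
w2 [[-0.1166, -0.0228], [-0.1242, 0.0584], [-0.0467, 0.0707], [-0.0368, -0.0158]]
bottle [-0.01886143] [0.30011856]
```

```bash
python3 -m pendant '[{"dx":-0.0132,"dy":0.0272,"dz":0,"yaw":0,"jaw":0.5},{"dx":-0.0132,"dy":0.0272,"dz":0,"yaw":0,"jaw":0.5},{"dx":-0.0132,"dy":0.0272,"dz":0,"yaw":0,"jaw":0.5},{"dx":-0.0132,"dy":0.0272,"dz":0,"yaw":0,"jaw":0.5},{"dx":-0.0132,"dy":0.0272,"dz":0,"yaw":0,"jaw":0.5},{"dx":0,"dy":0,"dz":0,"yaw":0.121,"jaw":0.5},{"dx":0,"dy":0,"dz":0,"yaw":0.121,"jaw":0.5},{"dx":0,"dy":0,"dz":0,"yaw":0.121,"jaw":0.5}]'
python3 -m pendant '[{"dx":0,"dy":0,"dz":0,"yaw":0.121,"jaw":0.5},{"dx":0,"dy":0,"dz":0,"yaw":0.121,"jaw":0.5},{"dx":0,"dy":0,"dz":0,"yaw":0.121,"jaw":0.5},{"dx":0,"dy":0,"dz":0,"yaw":0.121,"jaw":0.5},{"dx":0,"dy":0,"dz":0,"yaw":0.121,"jaw":0.5},{"dx":0,"dy":0,"dz":0,"yaw":0.121,"jaw":0.5},{"dx":0,"dy":0,"dz":0,"yaw":0.121,"jaw":0.5},{"dx":0,"dy":0,"dz":0,"yaw":0.121,"jaw":0.5}]'
python3 -m pendant '[{"dx":0,"dy":0,"dz":0,"yaw":0.121,"jaw":0.5},{"dx":0,"dy":0,"dz":0,"yaw":0.119,"jaw":0.5},{"dx":0,"dy":0,"dz":0,"yaw":0,"jaw":0.5},{"dx":0,"dy":0,"dz":0,"yaw":0,"jaw":0.5},{"dx":0,"dy":0,"dz":0,"yaw":0,"jaw":0.5},{"dx":0,"dy":0,"dz":0,"yaw":0,"jaw":0.5},{"dx":0,"dy":0,"dz":0,"yaw":0,"jaw":0.5},{"dx":0,"dy":0,"dz":0,"yaw":0,"jaw":0.5}]'
python3 - <<'E'
from saw import *
s=sensors.read_state(); e=s['ee_pos']; o=s['orientation']; print(e@X-.662,e@Y+.1532,e[2],'toolx deg',np.degrees(2*np.arctan2(o[1],o[0])),s['q'].round(2))
E
```

```text
clock: 23.3
ee_pos: [0.5807, 0.0547, 0.1758]
orientation: [0.092, 0.996, -0.0, -0.0]
force: [-0.3, -0.6, 0.6]
grip_width: 0.502
finger_force: 0.0
clock: 23.97
ee_pos: [0.5807, 0.054, 0.1759]
orientation: [0.545, 0.838, -0.0, -0.0]
force: [-0.3, -1.5, 0.8]
grip_width: 0.502
finger_force: 0.0
clock: 24.63
ee_pos: [0.5807, 0.0539, 0.1759]
orientation: [0.639, 0.769, 0.0, 0.0]
force: [-1.0, -0.4, 1.0]
grip_width: 0.499
finger_force: 0.0
-0.0811997842181017 0.10034276149568683 0.17593097258075951 toolx deg 100.54540631383551 [-0.49  0.24  0.38  1.72 -0.09  1.2   0.09]
```

```bash
python3 -m pendant '[{"dx":0,"dy":0,"dz":0.016,"yaw":0,"jaw":0.5},{"dx":0,"dy":0,"dz":0.018,"yaw":0,"jaw":0.5},{"dx":0,"dy":0,"dz":0.018,"yaw":0,"jaw":0.5},{"dx":0,"dy":0,"dz":0.014,"yaw":0,"jaw":0.5},{"dx":0,"dy":0,"dz":0.01,"yaw":0,"jaw":0.5},{"dx":0,"dy":0,"dz":0.006,"yaw":0,"jaw":0.5},{"dx":0,"dy":0,"dz":0,"yaw":0,"jaw":0.5},{"dx":0,"dy":0,"dz":0,"yaw":0,"jaw":0.5}]'
python3 -m pendant '[{"dx":-0.003,"dy":0,"dz":0,"yaw":0,"jaw":0.5},{"dx":-0.003,"dy":0,"dz":0,"yaw":0,"jaw":0.5},{"dx":-0.003,"dy":0,"dz":0,"yaw":0,"jaw":0.5},{"dx":-0.003,"dy":0,"dz":0,"yaw":0,"jaw":0.5},{"dx":-0.003,"dy":0,"dz":0,"yaw":0,"jaw":0.5},{"dx":-0.003,"dy":0,"dz":0,"yaw":0,"jaw":0.5},{"dx":-0.003,"dy":0,"dz":0,"yaw":0,"jaw":0.5},{"dx":-0.003,"dy":0,"dz":0,"yaw":0,"jaw":0.5}]'
python3 -m pendant '[{"dx":-0.002,"dy":0,"dz":0,"yaw":0,"jaw":0.5},{"dx":-0.002,"dy":0,"dz":0,"yaw":0,"jaw":0.5},{"dx":-0.002,"dy":0,"dz":0,"yaw":0,"jaw":0.5},{"dx":-0.002,"dy":0,"dz":0,"yaw":0,"jaw":0.5},{"dx":-0.002,"dy":0,"dz":0,"yaw":0,"jaw":0.5},{"dx":-0.002,"dy":0,"dz":0,"yaw":0,"jaw":0.5},{"dx":-0.002,"dy":0,"dz":0,"yaw":0,"jaw":0.5},{"dx":-0.002,"dy":0,"dz":0,"yaw":0,"jaw":0.5}]'
python3 - <<'E'
from saw import *
s=sensors.read_state(); e=s['ee_pos']; print(e@X-.662,e@Y+.1532,e[2],s['force'])
for n in ('scene','side'):
    im,d,p=cam(n); vv,uu=np.mgrid[0:400,0:640]; P=pts(p,np.c_[uu.ravel(),vv.ravel()],d.ravel()).reshape(400,640,3)
    m=(abs(P[...,2]-.109)<.005)&(P@X>.662-.14)&(P@X<.662-.02)&(P@Y+.1532<.055)&(P@Y+.1532>-.047)&(im.min(2)>120)
    q=P[m]; b=cv2.boxPoints(cv2.minAreaRect(q[:,:2].astype(np.float32))); B=np.c_[b,b[:,0]*0]; print(n,m.sum(),np.c_[B@X-.662,B@Y+.1532].round(4).tolist())
E
```

```text
clock: 25.3
ee_pos: [0.5809, 0.0539, 0.0943]
orientation: [0.639, 0.769, 0.0, 0.0]
force: [-0.3, 1.1, 0.0]
grip_width: 0.499
finger_force: 0.0
clock: 25.97
ee_pos: [0.5853, 0.0305, 0.0941]
orientation: [0.639, 0.769, 0.0, -0.0]
force: [-0.6, 2.1, 0.9]
grip_width: 0.498
finger_force: 0.9
clock: 26.63
ee_pos: [0.5878, 0.0145, 0.0939]
orientation: [0.64, 0.769, -0.0, -0.0]
force: [-1.4, 2.4, 2.4]
grip_width: 0.498
finger_force: 1.3
-0.08135778158479245 0.060332966235386656 0.09389769679133364 [-1.35597068  2.38360296  2.44933385]
scene 305 [[-0.1261, 0.0495], [-0.1247, -0.0395], [-0.0452, -0.0382], [-0.0466, 0.0508]]
side 430 [[-0.1274, 0.0515], [-0.128, -0.0316], [-0.0454, -0.0322], [-0.0448, 0.0509]]
```

```bash
python3 -m pendant '[{"dx":-0.001,"dy":0,"dz":0,"yaw":0,"jaw":0.5},{"dx":-0.001,"dy":0,"dz":0,"yaw":0,"jaw":0.5},{"dx":-0.001,"dy":0,"dz":0,"yaw":0,"jaw":0.5},{"dx":-0.001,"dy":0,"dz":0,"yaw":0,"jaw":0.5},{"dx":-0.001,"dy":0,"dz":0,"yaw":0,"jaw":0.5},{"dx":-0.001,"dy":0,"dz":0,"yaw":0,"jaw":0.5},{"dx":-0.001,"dy":0,"dz":0,"yaw":0,"jaw":0.5},{"dx":0,"dy":0,"dz":0,"yaw":0,"jaw":0.5}]'
python3 -m pendant '[{"dx":-0.0003,"dy":0,"dz":0,"yaw":0,"jaw":0.5},{"dx":-0.0002,"dy":0,"dz":0,"yaw":0,"jaw":0.5},{"dx":-0.0003,"dy":0,"dz":0,"yaw":0,"jaw":0.5},{"dx":-0.0002,"dy":0,"dz":0,"yaw":0,"jaw":0.5},{"dx":-0.0003,"dy":0,"dz":0,"yaw":0,"jaw":0.5},{"dx":-0.0002,"dy":0,"dz":0,"yaw":0,"jaw":0.5},{"dx":0,"dy":0,"dz":0,"yaw":0,"jaw":0.5},{"dx":0,"dy":0,"dz":0,"yaw":0,"jaw":0.5}]'
```

```text
clock: 27.4
ee_pos: [0.5892, 0.0073, 0.0938]
orientation: [0.64, 0.769, -0.0, 0.0]
force: [0.4, 0.8, -1.0]
grip_width: 0.502
finger_force: 0.3
clock: 28.07
ee_pos: [0.5893, 0.0066, 0.0939]
orientation: [0.639, 0.769, 0.0, -0.0]
force: [-0.9, 3.3, -0.5]
grip_width: 0.498
finger_force: 1.9
```

```bash
python3 -m pendant '[{"dx":-0.0003,"dy":0,"dz":0,"yaw":0,"jaw":0.5},{"dx":-0.0002,"dy":0,"dz":0,"yaw":0,"jaw":0.5},{"dx":-0.0003,"dy":0,"dz":0,"yaw":0,"jaw":0.5},{"dx":-0.0002,"dy":0,"dz":0,"yaw":0,"jaw":0.5},{"dx":0,"dy":0,"dz":0,"yaw":0,"jaw":0.5},{"dx":0,"dy":0,"dz":0,"yaw":0,"jaw":0.5},{"dx":0,"dy":0,"dz":0,"yaw":0,"jaw":0.5},{"dx":0,"dy":0,"dz":0,"yaw":0,"jaw":0.5}]'
python3 - <<'E'
from saw import *
s=sensors.read_state(); e=s['ee_pos']; print(e@X-.662,e@Y+.1532,s['force'])
im,d,p=cam('scene'); print(proj(p,[(.662-.08)*X-.2032*Y+[0,0,.11]]))
save('s6.png',cv2.resize(im[170:270,280:410],None,fx=6,fy=6,interpolation=cv2.INTER_CUBIC))
E
```

```text
clock: 28.73
ee_pos: [0.5893, 0.0066, 0.0938]
orientation: [0.639, 0.769, 0.0, -0.001]
force: [-2.6, 6.2, 1.0]
grip_width: 0.503
finger_force: 3.4
-0.0813369643240267 0.052264228714210034 [-2.57382124  6.20952469  0.99007973]
[[349.4218683  215.70068625]]
```

View pics/s6.png

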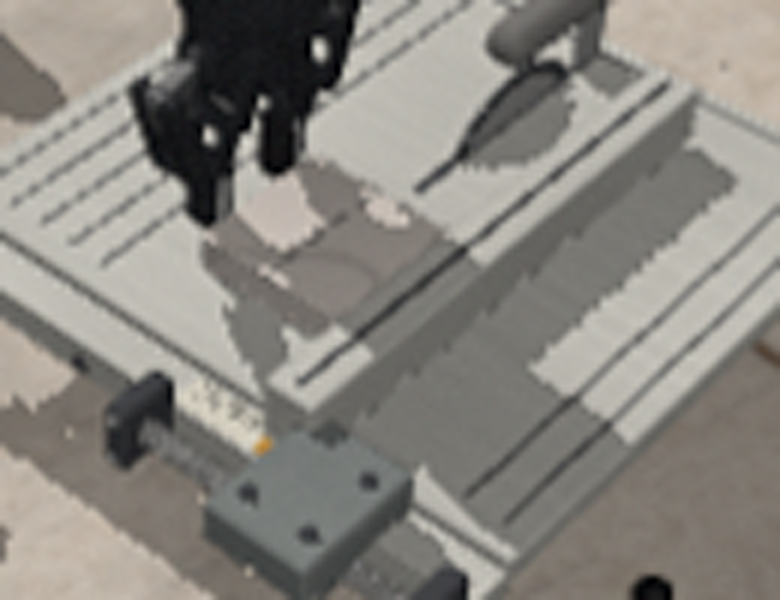

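The tile lies against the fence. The TCP no longer advances while the force climbs by about 3 N per mm, so I'll press a little more to square it, then back off and rise.

```bash
python3 -m pendant '[{"dx":-0.0005,"dy":0,"dz":0,"yaw":0,"jaw":0.5},{"dx":-0.0005,"dy":0,"dz":0,"yaw":0,"jaw":0.5},{"dx":-0.0005,"dy":0,"dz":0,"yaw":0,"jaw":0.5},{"dx":-0.0005,"dy":0,"dz":0,"yaw":0,"jaw":0.5},{"dx":0,"dy":0,"dz":0,"yaw":0,"jaw":0.5},{"dx":0,"dy":0,"dz":0,"yaw":0,"jaw":0.5},{"dx":0,"dy":0,"dz":0,"yaw":0,"jaw":0.5},{"dx":0,"dy":0,"dz":0,"yaw":0,"jaw":0.5}]'
python3 -m pendant '[{"dx":0.002,"dy":0,"dz":0,"yaw":0,"jaw":0.5},{"dx":0.003,"dy":0,"dz":0,"yaw":0,"jaw":0.5},{"dx":0.004,"dy":0,"dz":0,"yaw":0,"jaw":0.5},{"dx":0.006,"dy":0,"dz":0,"yaw":0,"jaw":0.5},{"dx":0.008,"dy":0,"dz":0,"yaw":0,"jaw":0.5},{"dx":0.008,"dy":0,"dz":0,"yaw":0,"jaw":0.5},{"dx":0.008,"dy":0,"dz":0,"yaw":0,"jaw":0.5},{"dx":0,"dy":0,"dz":0,"yaw":0,"jaw":0.5}]'
python3 -m pendant '[{"dx":0,"dy":0,"dz":-0.015,"yaw":0,"jaw":0.5},{"dx":0,"dy":0,"dz":-0.03,"yaw":0,"jaw":0.5},{"dx":0,"dy":0,"dz":-0.03,"yaw":0,"jaw":0.5},{"dx":0,"dy":0,"dz":-0.03,"yaw":0,"jaw":0.5},{"dx":0,"dy":0,"dz":-0.02,"yaw":0,"jaw":0.5},{"dx":0,"dy":0,"dz":0,"yaw":0,"jaw":0.5},{"dx":0,"dy":0,"dz":0,"yaw":0,"jaw":0.5},{"dx":0,"dy":0,"dz":0,"yaw":0,"jaw":0.5}]'
python3 - <<'E'
from saw import *
for n in ('scene','side'):
    im,d,p=cam(n); vv,uu=np.mgrid[0:400,0:640]; P=pts(p,np.c_[uu.ravel(),vv.ravel()],d.ravel()).reshape(400,640,3)
    Q=P@np.c_[X,Y]-[.662,-.1532]
    m=(abs(P[...,2]-.109)<.005)&(Q[...,0]>-.14)&(Q[...,0]<-.02)&(Q[...,1]<.06)&(Q[...,1]>-.047)
    k,l,s,c=cv2.connectedComponentsWithStats(m.astype(np.uint8),connectivity=4); m=l==1+np.argmax(s[1:,4])
    q=Q[m]
    # left edge: per x-bin max y, fit line
    xs=np.arange(-.115,-.045,.01); ym=[q[abs(q[:,0]-x)<.006,1].max() for x in xs]; f=np.polyfit(xs,ym,1)
    print(n,m.sum(),q.min(0),q.max(0),'left edge y',np.mean(ym),'angle deg',np.degrees(np.arctan(f[0])),'z',np.median(P[m][:,2]))
E
```

```text
clock: 29.45
ee_pos: [0.5893, 0.0065, 0.0938]
orientation: [0.639, 0.769, 0.001, -0.002]
force: [-5.8, 12.2, 2.2]
grip_width: 0.497
finger_force: 6.2
clock: 30.12
ee_pos: [0.5826, 0.0443, 0.0938]
orientation: [0.638, 0.77, 0.0, -0.0]
force: [0.5, 0.8, -1.0]
grip_width: 0.5
finger_force: 0.0
clock: 30.78
ee_pos: [0.5825, 0.0416, 0.2181]
orientation: [0.64, 0.769, -0.0, -0.0]
force: [-1.1, 0.2, -0.1]
grip_width: 0.501
finger_force: 0.0
scene 591 [-0.12707486 -0.0406449 ] [-0.04484663  0.04086075] left edge y 0.04022134358868637 angle deg -0.7689940976991247 z 0.10750207757902219
side 391 [-0.12771983 -0.0320542 ] [-0.04401944  0.0425235 ] left edge y 0.039740518717394355 angle deg -5.194273471953194 z 0.10900320118651974
```

Run:
```python
from saw import *
for n in ('scene','side','wrist'):
    im,d,p=cam(n); vv,uu=np.mgrid[0:400,0:640]; P=pts(p,np.c_[uu.ravel(),vv.ravel()],d.ravel()).reshape(400,640,3)
    Q=P@np.c_[X,Y]-[.662,-.1532]
    m=(P[...,2]>.100)&(P[...,2]<.117)&(Q[...,0]>-.14)&(Q[...,0]<-.02)&(Q[...,1]<.06)&(Q[...,1]>-.049)
    k,l,s,c=cv2.connectedComponentsWithStats(m.astype(np.uint8),connectivity=4); m=l==1+np.argmax(s[1:,4])
    q=Q[m]; xs=np.arange(-.113,-.055,.008); f=np.polyfit(xs,[q[abs(q[:,0]-x)<.006,1].max() for x in xs],1)
    ys=np.arange(-.025,.035,.008); g=np.polyfit(ys,[q[abs(q[:,1]-y)<.006,0].min() for y in ys],1); h=np.polyfit(ys,[q[abs(q[:,1]-y)<.006,0].max() for y in ys],1)
    print(n,m.sum(),'left',np.degrees(f[0]).round(2),'front',-np.degrees(g[0]).round(2),'rear',-np.degrees(h[0]).round(2),q.min(0).round(4),q.max(0).round(4))
```

```text
scene 619 left 1.23 front -0.6 rear -0.11 [-0.1281 -0.0405] [-0.0444  0.0416]
side 408 left -0.36 front -1.54 rear -0.5 [-0.1286 -0.0319] [-0.0449  0.0418]
wrist 7063 left -0.08 front -5.73 rear 0.04 [-0.128 -0.049] [-0.0432  0.0416]
```

The wrist view, which has by far the most pixels on the tile, gives edge angles of −0.08° (left) and 0.04° (rear). Its front-edge reading of −5.7° disagrees with the other edges and views, and I'm treating it as noise. I'm handing in.

```bash
python3 -c "
from workcell import arm
print(arm.sign_off())"
```

```text
the job is handed in; nothing more can be done
None
```

I handed the job in at about 31 s. By my measurements the index is within about 0.3 mm of the 50 mm line and the tile lies flush along the fence, parallel to within about 1°. The gripper is clear of everything; sign-off did not report a verdict.

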